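# Close up a washing carrier of rocker pedestals

### The arm

A 6-joint arm with a two-finger parallel gripper is mounted at the origin on the work surface. World frame = base frame: x ahead of the robot, y to its left, z up, the work surface at z = 0. Lengths are in m, angles in rad, forces in N, time in s.
With the tool pointing down it reaches from about 0.35 to 0.975 m from the base axis. Payload 7.1 kg.
Tool frame: the origin (TCP) lies between the finger pads; the fingertips stand arm.tcp_to_tips ahead of it and the grasp point (between the pads) lies 5 mm behind it (arm.tcp_to_tips is the distance from the TCP to the fingertips, in m); y points along the fingers, z is the direction in which the jaws open and shut, and the axes are right-handed (so a half turn about y gives the same grasp; the last joint's range is limited). The gripper opens to 88 mm and grips with 3 to 60 N. Pads are 20 mm wide; open, the fingers measure 115 mm over their backs; the gripper's body (75 mm by 178 mm) begins 61 mm behind the grasp point.
Start: joints at [1.257, 0.423, 1.63, -0, 1.089, -0.019], TCP at [0.182, 0.598, 0.237] pointing down, gripper open.
Joint ranges: [-3, 3], [-0.9, 2.11], [0.09, 2.58], [-1.31, 4.45], [0.11, 2.69], [-2.54, 2.54]. Speed limits (rad/s): [2.39, 2.39, 3.01, 3.14, 3.14, 3.14].

### API

Orientations are given as a unit quaternion [x, y, z, w].
In Python, from bench import arm, get_state, imaging, workorder gives the robot as it stands. The module is installed in compiled form; this text tells all that it offers. Calls block until the motion is done:
- arm.move_ptp(position, orientation): joint-space move of the TCP to a pose.
- arm.movel(position, orientation=None, vel=0.15, guard=None): straight line of the TCP; orientation=None keeps the orientation; vel is the mean speed in m/s. With guard (N) it stops when the force on the tool has changed by that much, and returns True; else False.
- arm.move_j(angles): joint-space move.
- arm.gripper_to(opening, effort=None): finger opening in m; effort is the grip in N (None keeps the last); returns when the fingers have stopped.
- arm.wait(seconds).
- arm.ik(position, orientation): joint angles nearest the present ones, or None.
- get_state(): the state.
- imaging.get_image(name): name is "scene" or "top"; returns the picture (384x512x3 uint8, red, green, blue); there is no depth.
- imaging.camera_model(name): a dict with "K" (3x3 intrinsics, pixels), "rvec" (rotation vector, rad) and "tvec" (3), from world to camera coordinates, as OpenCV has them. Camera axes: x right, y down, z forward; pixel columns grow to the right and rows downward; lengths in m; the calibration is good to about 2 mm. A picture is of the moment at which its call begins. camera_model takes no time and is no camera call.
A pose or a line that the arm cannot do raises arm.IKError and nothing moves.
- workorder.close_job(): hands the job in, once; it reports no verdict.
The state is a dict: "t": time; "q": joint angles; "qd": joint speeds; "joint_torque": joint torques, N m; "position": TCP position; "tcp_rot": TCP orientation; "contact_force": force on the tool from outside, world axes, zero at the start; "torque": the same for the moment, N m; "opening": finger opening in m.
Only numpy, scipy, OpenCV 4.12 (cv2) and the standard library are available. Lean on these libraries where they do the work, as an engineer would, in place of code of your own. Each camera call takes 0.05 s, during which the arm holds its last target.

### The job

Get the carrier ready for the parts washer: stand every tipped rocker pedestal upright, nut end up, in the lane so that all pedestals stand on the dark middle strip, then lay the hold-down bar across both end supports, down between their ears and centred end to end, over the pedestals. After that turn both knobs so that their tongues swing over the bar's ends, until each sprung follower has dropped into its notch; leave the cup, tin and oil bottle alone.

Things in the scene. Friction and masses are not known exactly. Their poses are not given: they have to be found in the camera images.
- carrier: aluminium carrier fixed to the bench: a lane 110 mm wide (x) by 420 long (y), floor 8 mm above the bench, side walls 6 mm thick and 14 mm high above it, a dark strip 36 mm wide along the middle of the floor, an end support across each end. Origin mid-lane at bench level; own x points away from the robot, y along the lane to the robot's left
- left_seat (a point): middle of the left end support's flat seat, 86 mm above the bench, at carrier x 0, y +225 mm. The support is 30 mm long (y) and 60 wide (x); the bar goes between its two ears, 44 mm apart in x, 8 mm high. Axes as the carrier's
- right_seat (a point): the same on the right end support, at carrier x 0, y -225 mm
- bar: steel hold-down bar 520 mm long (own y), 36 wide (x), 10 thick, 0.5 kg, with a black upright handle rib at its middle: 14 mm thick (x), 70 long (y), from 10 to 42 mm above the underside. Origin at the middle of the underside. Starts on the bench between robot and carrier, roughly along the lane. Either way round is right
- pedestal1: rocker pedestal: aluminium block 30 x 30 x 60 mm with a dark round nut (20 mm wide, 10 high) on its top end, 70 mm over all, 0.17 kg. Origin halfway along the 70 mm; own z runs from foot to nut end, up when it stands (origin then 43 mm above the bench; 23 when it lies in the lane). Starts lying across the lane, nut end away from the robot; may be absent
- pedestal2: rocker pedestal: aluminium block 30 x 30 x 60 mm with a dark round nut (20 mm wide, 10 high) on its top end, 70 mm over all, 0.17 kg. Origin halfway along the 70 mm; own z runs from foot to nut end, up when it stands (origin then 43 mm above the bench; 23 when it lies in the lane). Starts lying across the lane, nut end away from the robot; may be absent
- pedestal3: rocker pedestal: aluminium block 30 x 30 x 60 mm with a dark round nut (20 mm wide, 10 high) on its top end, 70 mm over all, 0.17 kg. Origin halfway along the 70 mm; own z runs from foot to nut end, up when it stands (origin then 43 mm above the bench; 23 when it lies in the lane). Starts lying across the lane, nut end away from the robot; may be absent
- pedestal4: rocker pedestal: aluminium block 30 x 30 x 60 mm with a dark round nut (20 mm wide, 10 high) on its top end, 70 mm over all, 0.17 kg. Origin halfway along the 70 mm; own z runs from foot to nut end, up when it stands (origin then 43 mm above the bench; 23 when it lies in the lane). Starts lying across the lane, nut end away from the robot; may be absent
- pedestal5: rocker pedestal: aluminium block 30 x 30 x 60 mm with a dark round nut (20 mm wide, 10 high) on its top end, 70 mm over all, 0.17 kg. Origin halfway along the 70 mm; own z runs from foot to nut end, up when it stands (origin then 43 mm above the bench; 23 when it lies in the lane). Starts standing in the lane
- left_grip (a point): on the vertical axis of the left knob (carrier x -55, y +225 mm), 138 mm above the bench, in its black grip bar: 48 mm long, 14 thick, 118 to 154 mm above the bench. Own x runs along the grip bar and the tongue below it (18 mm wide, reaching 76 mm, underside at 98 mm, 2 mm over a seated bar). Between them a steel index cam, 28 mm radius, top at 118 mm, one notch in its rim
- left_knob (a joint): turn of the left knob in rad, growing clockwise seen from above. Starts at 0 to 0.3, tongue pointing out past the carrier's end; at 1.75 the tongue points along carrier +x across the bar and the notch meets the follower. Friction about 0.1 N m, stays where left; stop at 1.9. The dropped follower holds it to about 0.1 rad
- left_follower (a joint): travel in m of the left sprung follower, a level brass pin on the robot's side of the left knob, pressed on the cam rim by about 4 N: about 0 on the rim, about 0.0065 when dropped into the notch. Its grey guide block (14 x 20 mm, 119 mm high) stands at carrier x -98 mm; base plate under it reaches x -123
- right_grip (a point): on the vertical axis of the right knob (carrier x -55, y -225 mm), 138 mm above the bench, in its black grip bar: 48 mm long, 14 thick, 118 to 154 mm above the bench. Own x runs along the grip bar and the tongue below it (18 mm wide, reaching 76 mm, underside at 98 mm, 2 mm over a seated bar). Between them a steel index cam, 28 mm radius, top at 118 mm, one notch in its rim
- right_knob (a joint): turn of the right knob in rad, growing counter-clockwise seen from above. Starts at 0 to 0.3, tongue pointing out past the carrier's end; at 1.75 the tongue points along carrier +x across the bar and the notch meets the follower. Friction about 0.1 N m, stays where left; stop at 1.9. The dropped follower holds it to about 0.1 rad
- right_follower (a joint): travel in m of the right sprung follower, a level brass pin on the robot's side of the right knob, pressed on the cam rim by about 4 N: about 0 on the rim, about 0.0065 when dropped into the notch. Its grey guide block (14 x 20 mm, 119 mm high) stands at carrier x -98 mm; base plate under it reaches x -123
- cup: black cup 70 mm wide, 80 high, left of the work, origin under its middle; bystander
- tin: dark round tin 60 mm wide, 55 high, right of the work, origin under its middle; bystander
- oil_bottle: grey bottle 64 mm wide, 150 high, right of the work, origin under its middle; bystander

How it is judged:
By the outcome, as a careful person would: the job done as asked, in the order asked, and still so for the second after the job is handed in, with the robot touching nothing.
Of pedestal1, pedestal2, pedestal3, pedestal4 only 2 to 4 are there at a start; the rules pass over those that are not, and their reading is None.
At some moment in a run one of bar may be knocked a few centimetres aside while the robot is not near it.
Once in a run the grip may slacken for a moment while it holds something.
It also fails if it takes over 208 s, if anything falls off the work surface, if the arm or the gripper's body presses on something with over 40 N, if the wrist force passes 120 N, or if a joint passes its speed limit or range.

## Working session

There is one attempt and no reset: what is moved stays moved. The work goes in short steps, each a Python script; the robot and the scene stay as the last script left them, time stands still between calls to the robot, and variables do not carry over. Pictures are saved under pics/ and viewed, and the job is handed in when it is done.

```bash
mkdir -p pics; ls; python3 - <<'E'
from bench import arm, get_state, imaging, workorder
import cv2, numpy as np
s=get_state(); print(s['t'],s['position'],s['tcp_rot'],s['opening'],arm.tcp_to_tips)
for n in("scene","top"):
    im=imaging.get_image(n); cv2.imwrite(f"pics/{n}0.png",cv2.resize(im[:,:,::-1],(800,600),interpolation=cv2.INTER_CUBIC))
    np.save(f"pics/{n}0.npy",im)
    m=imaging.camera_model(n); R=cv2.Rodrigues(np.array(m['rvec'],float))[0]; print(n,m['K'],(-R.T@np.array(m['tvec']).ravel()),R[2])
E
```

```text
pics
0.0 [0.18139711 0.59752805 0.23590438] [ 0.69997511 -0.10393105  0.10376536 -0.69890338] 0.08767079896966906 0.014
scene [[393.92538224   0.         258.02251909]
 [  0.         393.92538224 194.52744405]
 [  0.           0.           1.        ]] [ 1.06377853 -0.53767512  0.8614498 ] [-0.47701518  0.51419882 -0.71278053]
top [[433.28397927   0.         263.84744516]
 [  0.         433.28397927 195.48386864]
 [  0.           0.           1.        ]] [0.23525438 0.01633077 1.52523766] [ 0.20797945 -0.01994758 -0.97792977]
```

View pics/scene0.png

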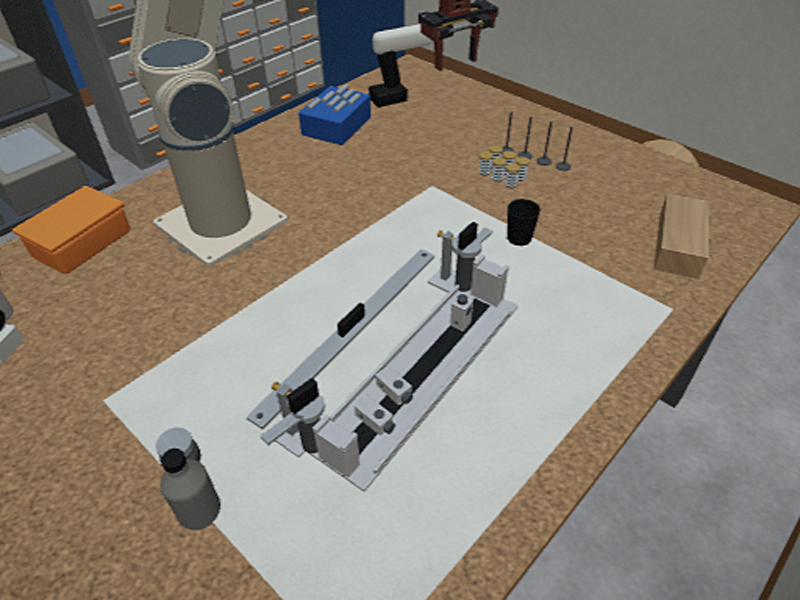

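View pics/top0.png

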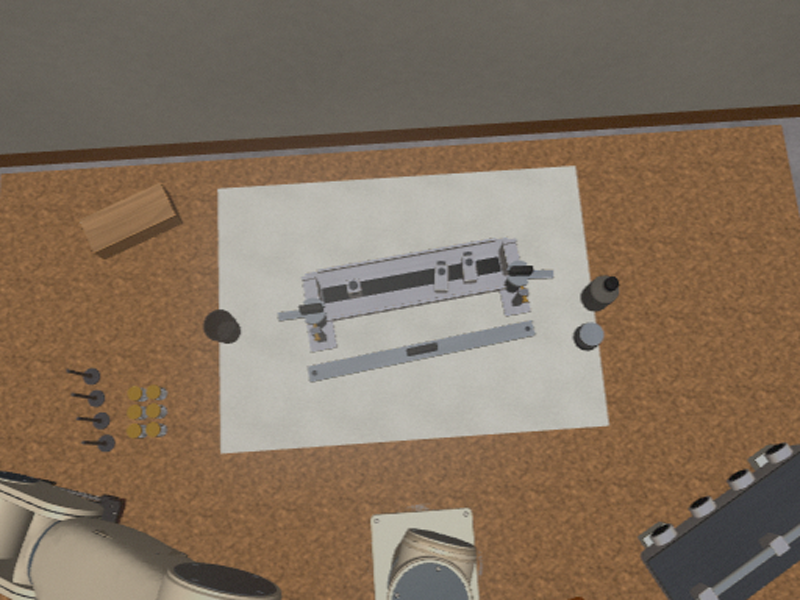

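Both views show one standing pedestal at the left (top view 350,287), two lying ones at (441,272) and (469,263), the bar at (420,350) and both tongues pointing outward. I'll zoom in.

```bash
python3 - <<'E'
import numpy as np, cv2
t=np.load('pics/top0.npy'); s=np.load('pics/scene0.npy')
cv2.imwrite('pics/topz.png',cv2.resize(t[145:250,170:370,::-1],(800,420),interpolation=cv2.INTER_CUBIC))
cv2.imwrite('pics/scenez.png',cv2.resize(s[130:320,150:350,::-1],(600,570),interpolation=cv2.INTER_CUBIC))
E
```

```text
(no output)
```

View pics/topz.png

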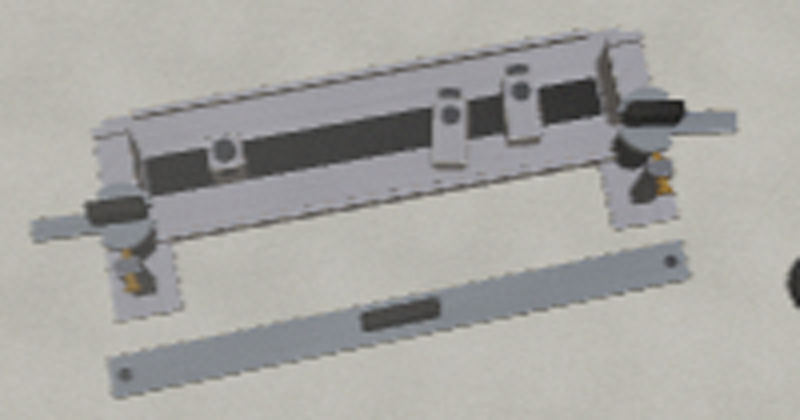

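View pics/scenez.png

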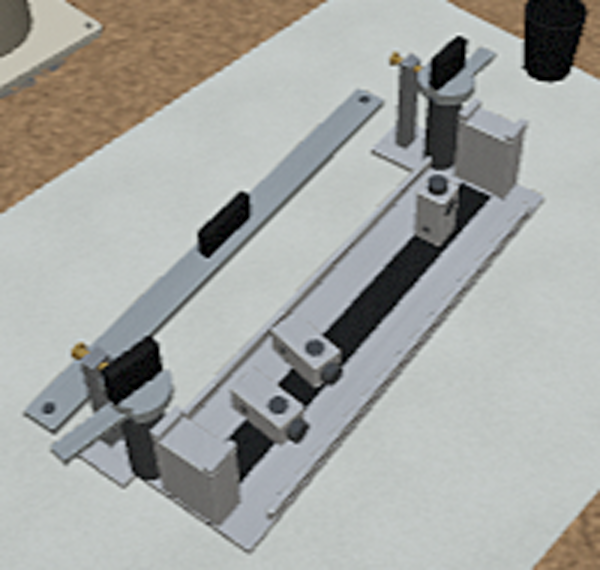

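```bash
cat > h.py <<'E'
from bench import arm, get_state, imaging, workorder
import cv2, numpy as np
def cam(n):
    m=imaging.camera_model(n); return np.array(m['K'],float),np.array(m['rvec'],float).ravel(),np.array(m['tvec'],float).ravel()
def ray(n,px,z):
    K,r,t=cam(n); R=cv2.Rodrigues(r)[0]; px=np.atleast_2d(np.asarray(px,float))
    d=(R.T@np.linalg.inv(K)@np.c_[px,np.ones(len(px))].T).T; c=-R.T@t
    return c+d*((z-c[2])/d[:,2])[:,None]
def proj(n,P):
    K,r,t=cam(n); return cv2.projectPoints(np.atleast_2d(np.asarray(P,float)),r,t,K,None)[0][:,0]
def tri(ps,pt):
    A=[];b=[]
    for n,p in(('scene',ps),('top',pt)):
        K,r,t=cam(n);R=cv2.Rodrigues(r)[0];c=-R.T@t
        d=R.T@np.linalg.inv(K)@np.array([*p,1.]);d/=np.linalg.norm(d);M=np.eye(3)-np.outer(d,d);A.append(M);b.append(M@c)
    return np.linalg.lstsq(np.vstack(A),np.hstack(b),rcond=None)[0]
def snap(tag,ns=('scene','top')):
    o={}
    for n in ns:
        o[n]=imaging.get_image(n); np.save(f'pics/{n}_{tag}.npy',o[n])
    return o
def blobs(im,lo,hi,roi,minA=8):
    x0,y0,x1,y1=roi; h=cv2.cvtColor(im,cv2.COLOR_RGB2HSV)
    m=cv2.inRange(h,np.array(lo),np.array(hi)); k=np.zeros_like(m);k[y0:y1,x0:x1]=m[y0:y1,x0:x1]
    n,l,s,c=cv2.connectedComponentsWithStats(k)
    return [(c[i],s[i],l==i) for i in range(1,n) if s[i][4]>=minA]
E
python3 - <<'E'
from h import *
t=np.load('pics/top0.npy'); s=np.load('pics/scene0.npy')
ht=cv2.cvtColor(t,cv2.COLOR_RGB2HSV)
for p in [(260,181),(276,222),(335,172),(260,235),(226,182),(282,173),(220,215),(280,185)]: print(p,t[p[1],p[0]],ht[p[1],p[0]])
print('top dark')
for c,st,l in blobs(t,(0,0,0),(180,255,85),(170,145,370,250)):
    print(c.round(1),st, np.round(cv2.minAreaRect(np.argwhere(l)[:,::-1].astype(np.float32))[1:2]), )
print('scene dark')
for c,st,l in blobs(s,(0,0,0),(180,255,70),(150,130,350,320)): print(c.round(1),st)
E
```

```text
(260, 181) [67 65 67] [150   8  67]
(276, 222) [72 71 71] [ 0  4 72]
(335, 172) [46 47 47] [90  5 47]
(260, 235) [187 186 179] [ 26  11 187]
(226, 182) [87 87 89] [120   6  89]
(282, 173) [78 77 80] [130  10  80]
(220, 215) [182 181 173] [ 27  13 182]
(280, 185) [143 140 135] [ 19  14 143]
top dark
[330.  171.1] [320 157  21  20 137] [[25. 13.]]
[311.9 169.9] [305 165  15  11 132] [[ 9. 14.]]
[300.  167.2] [299 166   3   4  10] [[3. 2.]]
[291.1 173.6] [287 168  10  11  84] [[10.  9.]]
[254.4 180.3] [231 172  47  17 432] [[ 9. 48.]]
[282.4 173.5] [281 172   4   4  11] [[3. 3.]]
[326.9 183.3] [323 179  10   8  44] [[9. 6.]]
[214.4 187.7] [207 182  17  12 141] [[ 9. 16.]]
[330.8 191.6] [328 187   7   9  39] [[6. 8.]]
[199.  197.2] [192 194  15   7  82] [[ 6. 14.]]
[205.7 206.5] [203 203   6   7  18] [[3. 7.]]
[368.5 215.5] [367 210   3  12  22] [[11.  2.]]
[206.2 215.1] [205 213   4   5  12] [[5. 2.]]
[269.8 223.2] [261 220  19   8  88] [[ 5. 19.]]
scene dark
[333.6 141.8] [325 130  21  27 465]
[298.9 150.8] [293 142  12  18 134]
[283.2 165.8] [283 157   2  19  20]
[296.8 174.1] [292 162  12  24 208]
[286.2 173.7] [283 168   5  11  13]
[295.5 192.3] [293 189   6   6  18]
[282.1 222.7] [258 191  55  61 628]
[224.  204.6] [216 194  17  22 183]
[193.4 253.1] [183 241  21  24 267]
[251.4 257.9] [243 253  21  12 112]
[181.7 264.2] [180 262   5   5   9]
[196.5 278.7] [190 268  14  22 179]
[232.9 278.5] [227 270  14  20 143]
[249.  273.9] [246 270   7   8  22]
```

```bash
cat >> h.py <<'E'
def sample(n,im,P):
    p=proj(n,P).astype(np.float32); g=cv2.cvtColor(im,cv2.COLOR_RGB2GRAY).astype(np.float32)
    return cv2.remap(g,p[:,0].reshape(1,-1),p[:,1].reshape(1,-1),cv2.INTER_LINEAR)[0]
class Car:
    def __init__(s,o,yaw): s.o=np.array(o,float); s.yaw=yaw; c,k=np.cos(yaw),np.sin(yaw); s.R=np.array([[c,-k],[k,c]])
    def w(s,P): P=np.atleast_2d(np.asarray(P,float)); return np.c_[P[:,:2]@s.R.T+s.o,P[:,2]]
    def l(s,P): P=np.atleast_2d(np.asarray(P,float)); return np.c_[(P[:,:2]-s.o)@s.R,P[:,2]]
E
python3 - <<'E'
from h import *
t=np.load('pics/top0.npy')
# coarse from strip blob
for c,st,l in blobs(t,(0,0,0),(180,255,85),(170,145,370,250)):
    if st[4]>400 : 
        P=ray('top',np.argwhere(l)[:,::-1],.008)[:,:2]; 
        u=np.linalg.svd(P-P.mean(0))[2][0]; u*=np.sign(u[1]); print(P.mean(0),u)
gl=[b for b in blobs(t,(0,0,0),(180,255,60),(170,145,370,250)) if b[1][4]>20]
for c,st,l in gl: print(c,st, ray('top',c,.15)[0])
yaw=np.arctan2(-u[0],u[1]); print('yaw',yaw)
# project mean of strip on line; centre y from grips approx later
o=P.mean(0)
C=Car(o,yaw)
for it in range(3):
    pts={1:[],-1:[]}
    for y in np.arange(-.3,.3,.004):
        xs=np.arange(-.04,.04,.0005)
        v=sample('top',t,C.w(np.c_[xs,np.full_like(xs,y),np.full_like(xs,.008)]))
        mid=np.abs(xs)<.008
        if v[mid].max()>95: continue
        d=np.gradient(v)
        for sgn in(1,-1):
            m=(xs*sgn>.01)&(xs*sgn<.027); i=np.argmax(d*sgn*m)
            if d[i]*sgn>.5:
                pts[sgn].append((xs[i],y))
    f={}
    for k in pts:
        a=np.array(pts[k]); 
        for _ in range(4):
            c=np.polyfit(a[:,1],a[:,0],1); r=a[:,0]-np.polyval(c,a[:,1]); a=a[np.abs(r)<max(.0015,2*r.std())]
        f[k]=c; print(k,len(a),c,r.std(),a[:,1].min(),a[:,1].max())
    sl=(f[1][0]+f[-1][0])/2; x0=(f[1][1]+f[-1][1])/2; print('width',f[1][1]-f[-1][1])
    C=Car(C.w([x0,0,0])[0,:2],C.yaw-np.arctan(sl))
print(C.o,C.yaw)
np.save('car.npy',[*C.o,C.yaw])
E
```

```text
[0.6161212  0.01555286] [-0.11795747  0.99301865]
[312.05737705 169.93442623] [305 165  15  11 122] [ 0.60250237 -0.17594173  0.15      ]
[291.90625 173.15625] [288 169   7   9  32] [ 0.59614038 -0.10887811  0.15      ]
[333.16455696 172.7721519 ] [326 170  15   7  79] [ 0.58812072 -0.24426439  0.15      ]
[326.93103448 183.68965517] [324 180   8   7  29] [ 0.55280982 -0.22010786  0.15      ]
yaw 0.11823274120129239
1 65 [0.00251355 0.01831445] 0.0007417455535971998 -0.22799999999999992 0.16800000000000043
-1 70 [ 0.00258074 -0.01829655] 0.0006926530186548129 -0.23599999999999993 0.17200000000000043
width 0.036611005888642884
1 67 [-0.00037533  0.01826223] 0.000691539803319059 -0.23199999999999993 0.16800000000000043
-1 67 [-0.00116861 -0.01833617] 0.0006582041471143446 -0.23599999999999993 0.17200000000000043
width 0.03659840040095208
1 66 [-0.00056481  0.01848411] 0.0007427337565279342 -0.23599999999999993 0.17200000000000043
-1 67 [ 0.00020494 -0.01825676] 0.0006537852990713171 -0.23599999999999993 0.17200000000000043
width 0.03674087227141788
[0.61620626 0.01556286] 0.11663750140161665
```

```bash
python3 - <<'E'
from h import *
t=np.load('pics/top0.npy'); s=np.load('pics/scene0.npy')
C=Car(*(lambda a:(a[:2],a[2]))(np.load('car.npy')))
# rectified view at z=.086 (zoom) for viewing, 1mm/px, x up, y left
def rect(n,im,z,xr=(-.14,.08),yr=(-.32,.32),mm=.001):
    xs=np.arange(xr[1],xr[0],-mm); ys=np.arange(yr[1],yr[0],-mm)
    X,Y=np.meshgrid(xs,ys,indexing='ij'); p=proj(n,C.w(np.c_[X.ravel(),Y.ravel(),np.full(X.size,z)])).astype(np.float32)
    return cv2.remap(im,p[:,0].reshape(X.shape),p[:,1].reshape(X.shape),cv2.INTER_CUBIC)
a=rect('top',t,.086); b=rect('scene',s,.086)
o=np.vstack([a,b])
for k in range(0,o.shape[1],20): 
    cv2.line(o,(k,0),(k,4 if k%100 else 10),(255,0,0),1)
cv2.imwrite('pics/rect86.png',cv2.resize(o[:,:,::-1],None,fx=1.25,fy=1.25))
xs=[.0,.01,-.01]
for x in xs:
    ys=np.arange(-.33,.3,.001); v=sample('top',t,C.w(np.c_[np.full_like(ys,x),ys,np.full_like(ys,.086)])); d=np.gradient(v)
    i=[k for k in range(1,len(d)-1) if abs(d[k])>2.5 and abs(d[k])>=abs(d[k-1]) and abs(d[k])>abs(d[k+1])]
    print(x,[(round(ys[k]*1000),round(float(d[k]),1)) for k in i])
E
```

```text
0.0 [(-272, -4.3), (-245, -3.6), (-240, -18.3), (-228, 11.7), (-222, -4.2), (-215, 5.5), (-207, -4.5), (-197, 3.6), (-194, 4.2), (-188, -3.3), (-185, -4.0), (-177, 5.1), (-167, -18.2), (-153, 10.1), (-145, -9.8), (-142, 8.2), (-137, 3.8), (-134, 3.0), (-128, -2.8), (-125, -3.2), (-120, 3.3), (-111, -2.9), (-107, -5.4), (-104, 2.7), (-102, 3.1), (-99, 3.2), (-78, 3.0), (-70, -3.6), (-60, 3.7), (-57, 3.2), (-52, -3.8), (-42, 2.9), (-40, 3.3), (-32, -4.0), (-29, -2.9), (-22, 3.5), (-19, 3.2), (-14, -2.9), (-11, -2.6), (-4, 2.9), (-1, 2.8), (6, -3.7), (17, 3.5), (20, 3.6), (25, -4.1), (28, -2.6), (37, 3.4), (44, -3.3), (46, -3.4), (56, 3.4), (58, 3.3), (64, -3.7), (67, -3.6), (75, 5.7), (82, -3.8), (93, -10.2), (102, 4.2), (108, 9.2), (110, 9.4), (122, -3.3), (126, -2.6), (131, 3.2), (134, 3.4), (141, -3.6), (144, -2.8), (152, 4.5), (155, 3.4), (160, -3.7), (172, -13.5), (178, 11.7), (207, 4.5)]
0.01 [(-272, -4.3), (-242, -11.4), (-229, 10.9), (-169, -3.0), (-159, 2.6), (-156, 3.1), (-147, -3.5), (-143, 5.7), (-108, -6.6), (-105, -5.7), (-102, -5.9), (-95, 5.7), (-90, 8.2), (-87, 6.7), (173, -13.4), (177, 10.4), (211, 8.1)]
-0.01 [(-273, -5.7), (-242, -14.7), (-232, 4.4), (-224, -15.7), (-175, 14.9), (-171, 13.0), (-165, -13.3), (-154, 8.7), (-143, -20.4), (-112, 14.0), (-104, -12.5), (-90, 10.4), (-87, 9.5), (-80, -16.4), (84, 14.1), (90, -14.7), (108, 10.4), (114, -19.3), (167, 6.2), (170, 5.0), (174, -5.6), (178, 10.4), (181, 10.6), (212, 7.3)]
```

View pics/rect86.png

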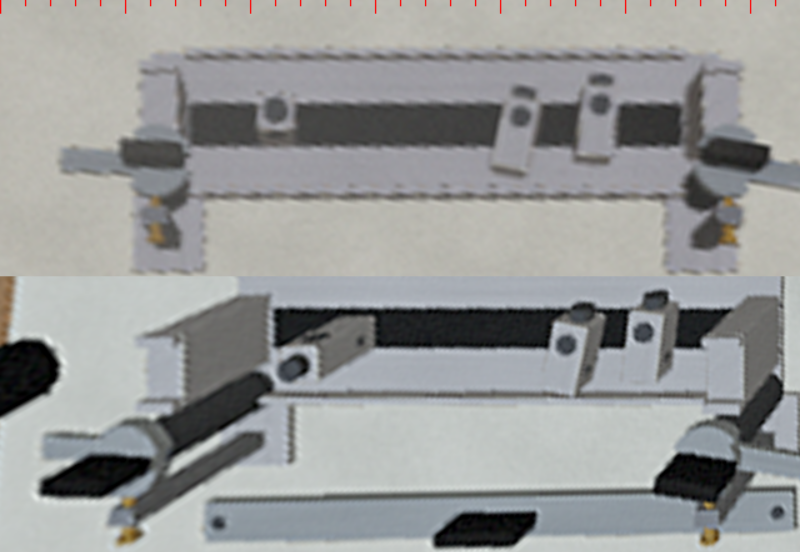

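The top view gives seat edges at −242 and +177.5 mm, so 419.5 mm apart against 420 given. The carrier's y centre is therefore at −32.3 mm in this frame. Next I measure the pedestals and the bar.

```bash
cat >> h.py <<'E'
def car():
    a=np.load('car2.npy'); return Car(a[:2],a[2])
def rect(n,im,z,xr,yr,mm=.0005,C=None):
    C=C or car()
    xs=np.arange(xr[1],xr[0],-mm); ys=np.arange(yr[1],yr[0],-mm)
    X,Y=np.meshgrid(xs,ys,indexing='ij'); p=proj(n,C.w(np.c_[X.ravel(),Y.ravel(),np.full(X.size,z)])).astype(np.float32)
    return cv2.remap(im,p[:,0].reshape(X.shape),p[:,1].reshape(X.shape),cv2.INTER_CUBIC)
def grid(o,xr,yr,mm,step=.01):
    o=np.ascontiguousarray(o)
    for x in np.arange(np.ceil(xr[0]/step)*step,xr[1],step): cv2.line(o,(0,int((xr[1]-x)/mm)),(6 if abs(round(x/step))%5 else 14,int((xr[1]-x)/mm)),(255,0,0),1)
    for y in np.arange(np.ceil(yr[0]/step)*step,yr[1],step): cv2.line(o,(int((yr[1]-y)/mm),0),(int((yr[1]-y)/mm),6 if abs(round(y/step))%5 else 14),(255,0,0),1)
    return o
E
python3 - <<'E'
from h import *
a=np.load('car.npy'); C=Car(a[:2],a[2]); o=C.w([0,-.0323,0])[0,:2]; np.save('car2.npy',[*o,a[2]]); C=car(); print(C.o,C.yaw)
print('grips',C.w([[-.055,.225,.138],[-.055,-.225,.138]]))
t=np.load('pics/top0.npy'); s=np.load('pics/scene0.npy')
mm=.0005
xr=(-.06,.06)
A=[]
for z in(.038,):
    yr=(-.18,-.03); A.append(np.hstack([grid(rect('top',t,z,xr,yr,mm),xr,yr,mm),grid(rect('scene',s,z,xr,yr,mm),xr,yr,mm)]))
yr=(.06,.21)
A.append(np.hstack([grid(rect('top',t,.068,xr,yr,mm),xr,yr,mm),grid(rect('scene',s,.068,xr,yr,mm),xr,yr,mm)]))
cv2.imwrite('pics/ped.png',cv2.resize(np.vstack(A)[:,:,::-1],(800,600)))
# bar
print('dark rib')
for c,st,l in blobs(t,(0,0,0),(180,255,85),(250,210,290,240)):
    pr=cv2.minAreaRect(np.argwhere(l)[:,::-1].astype(np.float32)); print(c, C.l(ray('top',c,.042)))
g=cv2.cvtColor(t,cv2.COLOR_RGB2HSV)
for c,st,l in blobs(t,(95,15,90),(125,255,200),(180,190,350,250),100):
    ct=cv2.findContours(l.astype(np.uint8),cv2.RETR_EXTERNAL,cv2.CHAIN_APPROX_NONE)[0][0][:,0]
    P=C.l(ray('top',ct,.010))[:,:2].astype(np.float32)
    r=cv2.minAreaRect(P); print(st,'centre',r[0],r[1],r[2])
E
```

```text
[ 0.61996511 -0.01651768] 0.11663750140161665
grips [[ 0.53915483  0.20055304  0.138     ]
 [ 0.59152278 -0.24638946  0.138     ]]
dark rib
[269.84090909 223.20454545] [[-0.16850578  0.00848151  0.042     ]]
[ 198  205  144   39 1029] centre (-0.1667196899652481, 0.007590681314468384) (0.03336447477340698, 0.5127014517784119) 1.1788722276687622
```

View pics/ped.png

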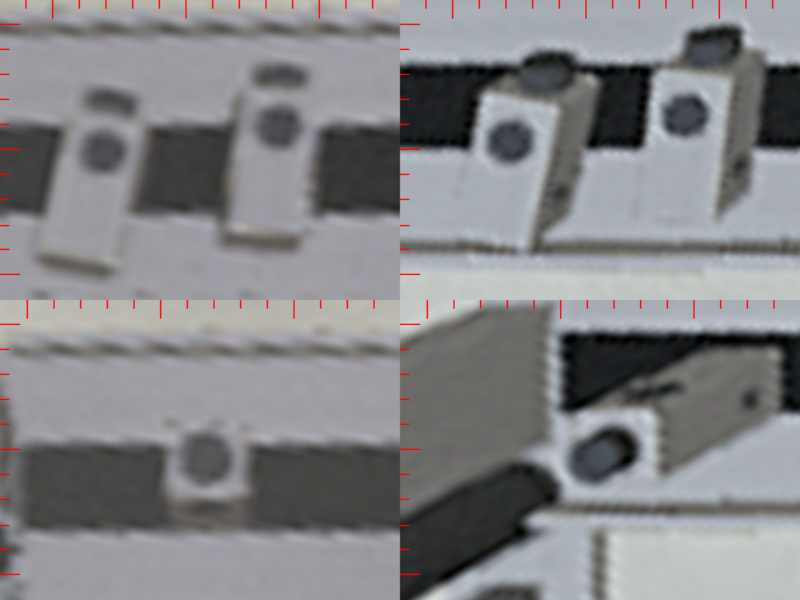

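```bash
python3 - <<'E'
from h import *
C=car(); t=np.load('pics/top0.npy'); s=np.load('pics/scene0.npy')
for y in(.08,.05,0.02,-.01,):
    for n,im in(('top',t),('scene',s)):
        xs=np.arange(-.04,.04,.0005); v=sample(n,im,C.w(np.c_[xs,np.full_like(xs,y),np.full_like(xs,.008)])); d=np.gradient(v)
        i=np.argmin(d[xs<0]) ; j=np.argmax(d*(xs>0)); print(y,n,xs[i]*1000,xs[j]*1000, d[i],d[j])
# seat edge inner y in scene right support x=0
for n,im in(('top',t),('scene',s)):
  for lo,hi in((-.26,-.2),(.2,.26)):
    ys=np.arange(lo,hi,.001); v=sample(n,im,C.w(np.c_[np.full_like(ys,.005),ys,np.full_like(ys,.086)])); d=np.gradient(v)
    print(n,[(round(ys[k]*1000),round(float(d[k]),1)) for k in range(1,len(d)-1) if abs(d[k])>2 and abs(d[k])>=abs(d[k-1]) and abs(d[k])>abs(d[k+1])])
rt,=[0],
# triangulate dark discs
mt=[b for b in blobs(t,(0,0,0),(180,255,120),(240,155,320,190),5)]
E
```

```text
0.08 top -16.99999999999998 18.50000000000005 -12.49707 8.739746
0.08 scene -12.999999999999977 22.000000000000053 -15.920898 20.637695
0.05 top -18.999999999999982 17.50000000000005 -7.366211 11.226074
0.05 scene -12.999999999999977 22.500000000000053 -18.073242 17.017578
0.02 top -18.499999999999982 18.50000000000005 -11.693359 6.9414062
0.02 scene -12.999999999999977 23.000000000000057 -19.957031 18.64746
-0.01 top -19.999999999999982 18.00000000000005 -7.4492188 13.144531
-0.01 scene -12.999999999999977 21.000000000000053 -16.851562 18.969727
top [(-238, -4.6), (-209, -19.8), (-206, 3.5)]
top [(204, -11.4), (210, 10.9), (241, 4.5)]
scene [(-243, 24.2), (-214, -3.2), (-211, 2.2)]
scene [(205, 17.8), (211, -2.4), (237, 5.9)]
```

The two cameras disagree by about (4.5, −2.5) mm, the same at every height I checked. I'll average them and confirm later against placed parts. Next: reach checks for picking with the tool tilted back and placing after a 90° pitch.

```bash
cat >> h.py <<'E'
from scipy.spatial.transform import Rotation as Ro
def orient(d,z):
    d=np.array(d,float);d/=np.linalg.norm(d); z=np.array(z,float); z-=d*(z@d); z/=np.linalg.norm(z)
    return Ro.from_matrix(np.c_[np.cross(d,z),d,z]).as_quat()
def tcp(g,d): d=np.array(d,float); return np.array(g)+.005*d/np.linalg.norm(d)
def ped_pose(origin_w, a, pitch, along, up, jz=1):
    """pedestal axis heading: horizontal world heading angle a of 'forward' (nut dir when lying).
    pitch: tool tilt phi: d=(sin phi)*fwd - cos phi*z ."""
E
python3 - <<'E'
from h import *
a=np.load('car2.npy'); print(a)
C=car(); # averaged frame
o=C.w([.0022,-.0012,0])[0,:2]; np.save('car2.npy',[*o,a[2]]); C=car(); print(C.o)
print(Ro.from_quat(get_state()['tcp_rot']).as_matrix().round(3))
def chk(loc,yawl,phi,jz):
    h=C.yaw+yawl; f=np.array([np.cos(h),np.sin(h),0]); lat=np.array([-np.sin(h),np.cos(h),0])
    d=np.sin(phi)*f+np.array([0,0,-np.cos(phi)]); q=arm.ik(tcp(C.w(loc)[0],d),orient(d,jz*lat)); return None if q is None else np.round(q,2)
for jz in(1,-1):
  for name,loc,y in(('A',(-.006,-.066,.032),-.2),('B',(.005,-.132,.032),-.11)):
    for phi in(-50,-40,-30,-20,0): print(name,jz,phi,chk(loc,y,np.radians(phi),jz))
    for phi in(40,50,60,70,90): print(name,jz,phi,chk((-.009,loc[1],.048),0,np.radians(phi),jz))
E
```

```text
[ 0.61996511 -0.01651768  0.1166375 ]
[ 0.62228981 -0.01745351]
[[ 0.957 -0.     0.291]
 [-0.291 -0.001  0.957]
 [-0.    -1.    -0.001]]
A 1 -50 [-0.13  1.11  1.09 -0.04  1.82 -1.61]
A 1 -40 [-0.14  1.01  1.21 -0.03  1.62 -1.61]
A 1 -30 [-0.14  0.92  1.33 -0.03  1.41 -1.61]
A 1 -20 [-0.14  0.84  1.46 -0.02  1.19 -1.62]
A 1 0 [-0.15  0.71  1.71 -0.    0.72 -1.64]
A 1 40 [-0.26  0.67  2.11  2.46  0.39  1.92]
A 1 50 [-0.3   0.75  2.17  2.63  0.67  1.71]
A 1 60 [-0.33  0.85  2.2   2.67  0.97  1.61]
A 1 70 [-0.35  0.97  2.21  2.68  1.26  1.55]
A 1 90 [-0.37  1.22  2.13  2.64  1.75  1.47]
B 1 -50 [-0.18  1.14  1.   -0.15  1.86 -1.74]
B 1 -40 [-0.19  1.05  1.13 -0.13  1.65 -1.73]
B 1 -30 [-0.2   0.96  1.26 -0.1   1.44 -1.74]
B 1 -20 [-0.21  0.87  1.39 -0.08  1.22 -1.75]
B 1 0 [-0.24  0.74  1.64 -0.    0.76 -1.82]
B 1 40 [-0.39  0.69  2.05  2.18  0.39  2.09]
B 1 50 [-0.43  0.76  2.11  2.42  0.65  1.81]
B 1 60 [-0.47  0.85  2.14  2.5   0.92  1.67]
B 1 70 [-0.5   0.96  2.15  2.52  1.19  1.59]
B 1 90 [-0.53  1.19  2.07  2.5   1.67  1.5 ]
A -1 -50 [-0.13  1.11  1.09 -0.04  1.82  1.53]
A -1 -40 [
[... 168 characters left out ...]
  1.5 ]
A -1 40 [-0.26  0.67  2.11  2.46  0.39 -1.22]
A -1 50 [-0.3   0.75  2.17  2.63  0.67 -1.43]
A -1 60 [-0.33  0.85  2.2   2.67  0.97 -1.53]
A -1 70 [-0.35  0.97  2.21  2.68  1.26 -1.59]
A -1 90 [-0.37  1.22  2.13  2.64  1.75 -1.67]
B -1 -50 [-0.18  1.14  1.   -0.15  1.86  1.41]
B -1 -40 [-0.19  1.05  1.13 -0.13  1.65  1.41]
B -1 -30 [-0.2   0.96  1.26 -0.1   1.44  1.41]
B -1 -20 [-0.21  0.87  1.39 -0.08  1.22  1.39]
B -1 0 [-0.24  0.74  1.64 -0.    0.76  1.32]
B -1 40 [-0.39  0.69  2.05  2.18  0.39 -1.05]
B -1 50 [-0.43  0.76  2.11  2.42  0.65 -1.33]
B -1 60 [-0.47  0.85  2.14  2.5   0.92 -1.47]
B -1 70 [-0.5   0.96  2.15  2.52  1.19 -1.55]
B -1 90 [-0.53  1.19  2.07  2.5   1.67 -1.65]
```

```bash
python3 - <<'E'
s=open('h.py').read(); i=s.index('def ped_pose'); s=s[:i]+'''def tp(loc,yawl,phi,jz=-1):
    """grasp point loc in carrier frame -> (tcp pos, quat); phi deg tilt (+ = pointing forward)"""
    C=car(); h=C.yaw+yawl; ph=np.radians(phi); f=np.array([np.cos(h),np.sin(h),0]); lat=np.array([-np.sin(h),np.cos(h),0])
    d=np.sin(ph)*f+np.array([0,0,-np.cos(ph)]); return tcp(C.w(loc)[0],d),orient(d,jz*lat)
'''
open('h.py','w').write(s)
E
python3 - <<'E'
from h import *
for nm,loc,y in(('A',(-.001,-.067,.035),-.19),('B',(.01,-.133,.035),-.06)):
    for z in(0,.05,.15): print(nm,z,np.round(arm.ik(*tp((loc[0],loc[1],loc[2]+z),y,-55)),2))
for Y in(.035,-.066):
  for phi in(0,20,30,35,40):
    for z in(.053,.15,.2):
      q=arm.ik(*tp((-.012,Y,z),0,phi)); print(Y,phi,z,None if q is None else np.round(q,2))
E
```

```text
A 0 [-0.13  1.16  1.01 -0.05  1.93  1.52]
A 0.05 [-0.13  1.09  1.03 -0.05  1.98  1.52]
A 0.15 [-0.13  0.98  1.03 -0.05  2.09  1.51]
B 0 [-0.16  1.19  0.93 -0.2   1.96  1.37]
B 0.05 [-0.16  1.13  0.95 -0.2   2.01  1.36]
B 0.15 [-0.16  1.01  0.95 -0.21  2.11  1.33]
0.035 0 0.053 [ 0.01  0.66  1.76 -0.    0.72  1.46]
0.035 0 0.15 [ 0.01  0.51  1.73 -0.    0.9   1.46]
0.035 0 0.2 [ 0.01  0.45  1.7  -0.    0.99  1.46]
0.035 20 0.053 [-0.01  0.6   1.99  0.21  0.22  1.24]
0.035 20 0.15 [-0.01  0.42  1.96  0.11  0.42  1.35]
0.035 20 0.2 [-0.01  0.34  1.93  0.09  0.53  1.37]
0.035 30 0.053 None
0.035 30 0.15 [-0.03  0.4   2.07  0.45  0.17  1.  ]
0.035 30 0.2 [-0.03  0.31  2.04  0.26  0.28  1.19]
0.035 35 0.053 [-0.03  0.62  2.13  2.76  0.23 -1.32]
0.035 35 0.15 None
0.035 35 0.2 [-0.03  0.31  2.09  0.58  0.16  0.87]
0.035 40 0.053 [-0.04  0.65  2.17  2.87  0.38 -1.44]
0.035 40 0.15 [-0.04  0.42  2.16  2.5   0.17 -1.06]
0.035 40 0.2 None
-0.066 0 0.053 [-0.15  0.67  1.72 -0.    0.75  1.3 ]
-0.066 0 0.15 [-0.15  0.53  1.69 -0.    0.92  1.3 ]
-0.066 0 0.2 [-0.15  0.47  1.66 -0.    1.01  1.3 ]
-0.066 20 0.053 [-0.21  0.61  1.94  0.41  0.28  0.87]
-0.066 20 0.15 [-0.21  0.44  1.92  0.24  0.46  1.05]
-0.066 20 0.2 [-0.21  0.36  1.89  0.2   0.57  1.1 ]
-0.066 30 0.053 [-0.24  0.62  2.04  1.65  0.17 -0.39]
-0.066 30 0.15 [-0.24  0.43  2.02  0.73  0.26  0.55]
-0.066 30 0.2 [-0.24  0.34  1.99  0.52  0.35  0.77]
-0.066 35 0.053 [-0.25  0.64  2.08  2.2   0.26 -0.95]
-0.066 35 0.15 [-0.25  0.43  2.07  1.29  0.22 -0.02]
-0.066 35 0.2 [-0.25  0.34  2.05  0.87  0.27  0.41]
-0.066 40 0.053 [-0.27  0.66  2.12  2.44  0.38 -1.21]
-0.066 40 0.15 [-0.27  0.45  2.11  1.88  0.26 -0.62]
-0.066 40 0.2 [-0.27  0.34  2.09  1.4   0.25 -0.12]
```

```bash
python3 - <<'E'
from h import *
for Y in(.035,-.066):
  for phi in(25,45,50):
    for z in(.056,.1,.15,.2,.25):
      q=arm.ik(*tp((-.012,Y,z),0,phi)); print(Y,phi,z,None if q is None else np.round(q,2))
E
```

```text
0.035 25 0.056 None
0.035 25 0.1 [-0.02  0.5   2.03  0.32  0.18  1.13]
0.035 25 0.15 [-0.02  0.41  2.02  0.2   0.29  1.25]
0.035 25 0.2 [-0.02  0.32  1.99  0.15  0.4   1.31]
0.035 25 0.25 [-0.02  0.24  1.95  0.12  0.52  1.34]
0.035 45 0.056 [-0.05  0.68  2.21  2.91  0.53 -1.49]
0.035 45 0.1 [-0.05  0.57  2.21  2.86  0.43 -1.43]
0.035 45 0.15 [-0.05  0.45  2.21  2.75  0.31 -1.32]
0.035 45 0.2 [-0.05  0.33  2.19  2.5   0.2  -1.05]
0.035 45 0.25 [-0.05  0.22  2.16  1.75  0.12 -0.3 ]
0.035 50 0.056 [-0.06  0.73  2.23  2.93  0.69 -1.52]
0.035 50 0.1 [-0.06  0.61  2.25  2.9   0.59 -1.48]
0.035 50 0.15 [-0.06  0.48  2.25  2.84  0.47 -1.42]
0.035 50 0.2 [-0.06  0.36  2.23  2.73  0.34 -1.29]
0.035 50 0.25 [-0.06  0.24  2.21  2.48  0.22 -1.03]
-0.066 25 0.056 [-0.22  0.61  1.99  0.83  0.19  0.44]
-0.066 25 0.1 [-0.22  0.52  1.99  0.58  0.26  0.7 ]
-0.066 25 0.15 [-0.22  0.43  1.97  0.42  0.35  0.87]
-0.066 25 0.2 [-0.22  0.35  1.94  0.32  0.46  0.97]
-0.066 25 0.25 [-0.22  0.27  1.91  0.26  0.56  1.04]
-0.066 45 0.056 [-0.28  0.69  2.15  2.55  0.52 -1.33]
-0.066 45 0.1 [-0.28  0.58  2.16  2.44  0.44 -1.21]
-0.066 45 0.15 [-0.28  0.47  2.15  2.23  0.36 -0.98]
-0.066 45 0.2 [-0.28  0.36  2.14  1.9   0.3  -0.64]
-0.066 45 0.25 [-0.28  0.26  2.11  1.47  0.28 -0.19]
-0.066 50 0.056 [-0.3   0.73  2.18  2.61  0.66 -1.42]
-0.066 50 0.1 [-0.3   0.62  2.19  2.54  0.58 -1.33]
-0.066 50 0.15 [-0.3   0.5   2.19  2.42  0.49 -1.18]
-0.066 50 0.2 [-0.3   0.38  2.18  2.21  0.4  -0.96]
-0.066 50 0.25 [-0.3   0.28  2.15  1.91  0.33 -0.63]
```

```bash
python3 - <<'E'
from h import *
arm.gripper_to(.05,40)
arm.move_ptp(*tp((.012,-.10,.25),-.03,0))
arm.move_ptp(*tp((.012,-.133,.16),-.03,-45))
snap('preB')
s=get_state(); print(s['t'],s['position'],s['opening'],np.round(s['q'],2),s['contact_force'])
E
python3 - <<'E'
from h import *
s=np.load('pics/scene_preB.npy');t=np.load('pics/top_preB.npy')
print(proj('scene',car().w([.012,-.133,.16])),proj('top',car().w([.012,-.133,.16])))
cv2.imwrite('pics/preB.png',np.hstack([cv2.resize(s[150:310,130:290,::-1],(400,400),interpolation=2),cv2.resize(t[100:240,220:360,::-1],(400,400),interpolation=2)]))
E
```

```text
4.6917 [ 0.64666356 -0.14841108  0.15863131] 0.04985869830921248 [-0.17  0.94  1.06 -0.19  1.9   1.33] [-0.11604917  0.83894052  0.01608704]
[[241.2987884 233.114952 ]] [[302.65350457 155.85955404]]
```

View pics/preB.png

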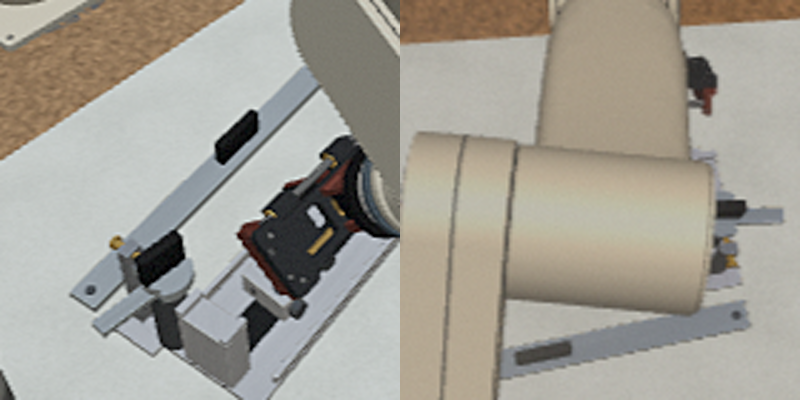

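The scene view shows the gripper tilted back above pedestal B and clear of the right support; the top view is blocked by the arm. Descending with a force guard.

```bash
python3 - <<'E'
from h import *
P=(.012,-.133)
print(arm.movel(*tp((*P,.07),-.03,-45),vel=.15,guard=10))
print(arm.movel(*tp((*P,.036),-.03,-45),vel=.05,guard=10))
s=get_state(); print(s['t'],s['position'],tp((*P,.036),-.03,-45)[0],s['contact_force'])
arm.gripper_to(.02,40)
s=get_state(); print(s['opening'],s['contact_force'])
im=snap('gB',('scene',))['scene']
cv2.imwrite('pics/gB.png',cv2.resize(im[190:310,180:300,::-1],(600,600),interpolation=2))
E
```

```text
False
False
6.275 [ 0.64626206 -0.14849936  0.03252647] [ 0.64616365 -0.1484593   0.03246447] [ 0.45057748  1.09251992 -0.16099684]
0.029939853604860806 [0.60978311 0.25817633 0.13979299]
```

View pics/gB.png

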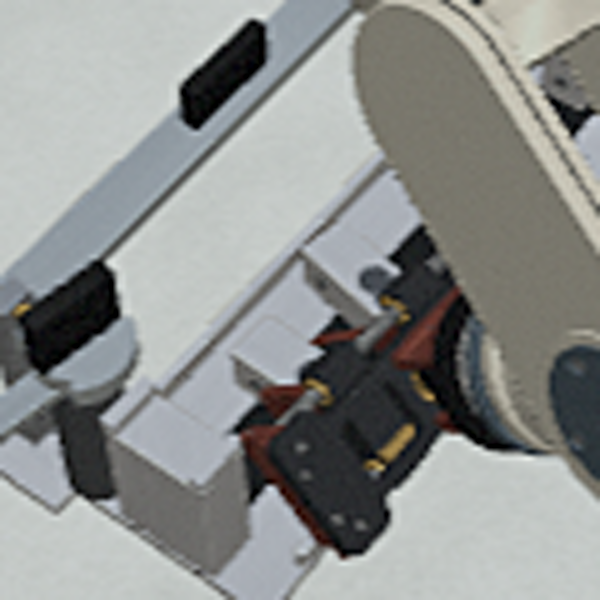

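Gripped: opening 29.9 mm on the 30 mm block, as it should be. Now lift, pitch 90° and set it down at y = +35 mm.

```bash
cat >> h.py <<'E'
def place(Y,z0,up,lo=.015):
    arm.move_ptp(*tp((-up,Y,.22),0,0)); print('a',get_state()['opening'])
    arm.move_ptp(*tp((-up,Y,.22),0,25))
    arm.move_ptp(*tp((-up,Y,.15),0,45)); print('b',get_state()['opening'])
    arm.movel(*tp((-up,Y,z0+.012),0,45),vel=.12,guard=10)
    g=arm.movel(*tp((-up,Y,z0-lo),0,45),vel=.02,guard=4)
    s=get_state(); print(s['t'],g,'z off',s['position'][2]-tp((-up,Y,z0),0,45)[0][2],s['opening'],s['contact_force'])
E
python3 - <<'E'
from h import *
P=(.012,-.133)
arm.movel(*tp((*P,.18),-.03,-45),vel=.2); print(get_state()['opening'])
place(.035,.055,.013)
im=snap('plB',('scene',))['scene']
cv2.imwrite('pics/plB.png',cv2.resize(im[130:290,180:340,::-1],(600,600),interpolation=2))
E
```

```text
0.029753414416859175
a 0.029672008402870886
b 0.029409148222024614
12.9417 True z off -0.0004951868084006397 0.029700505116324605 [-1.07530102  0.81576614  3.76868775]
```

View pics/plB.png

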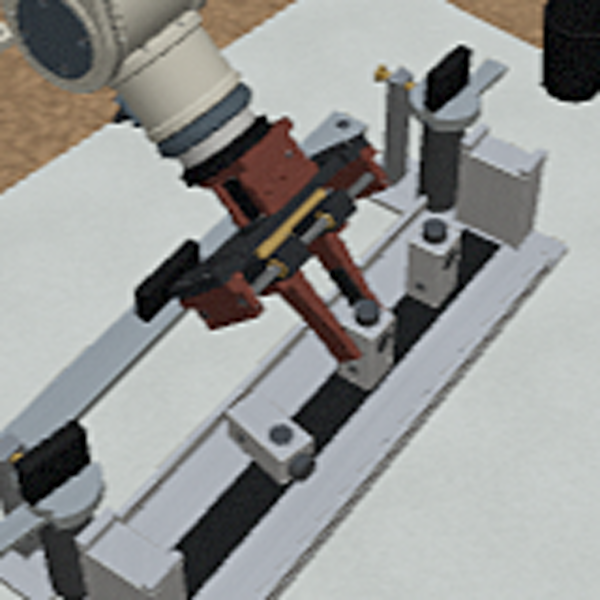

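Pedestal B stands upright at scene zoom (367,340), with floor contact 0.5 mm from the predicted height. Releasing, backing off along the tool axis, then looking.

```bash
python3 - <<'E'
from h import *
arm.gripper_to(.05,40)
s=get_state(); R=Ro.from_quat(s['tcp_rot']).as_matrix(); 
arm.movel(np.array(s['position'])-.09*R[:,1],vel=.15)
arm.move_ptp(*tp((-.03,0,.25),0,25))
arm.move_ptp(*tp((0,-.067,.2),-.19,-45))
o=snap('B1'); s,t=o['scene'],o['top']; print(get_state()['t'])
cv2.imwrite('pics/B1.png',np.hstack([cv2.resize(s[150:290,200:340,::-1],(400,400),interpolation=2),cv2.resize(t[130:230,190:290,::-1],(400,400),interpolation=2)]))
E
```

```text
17.9167
```

View pics/B1.png

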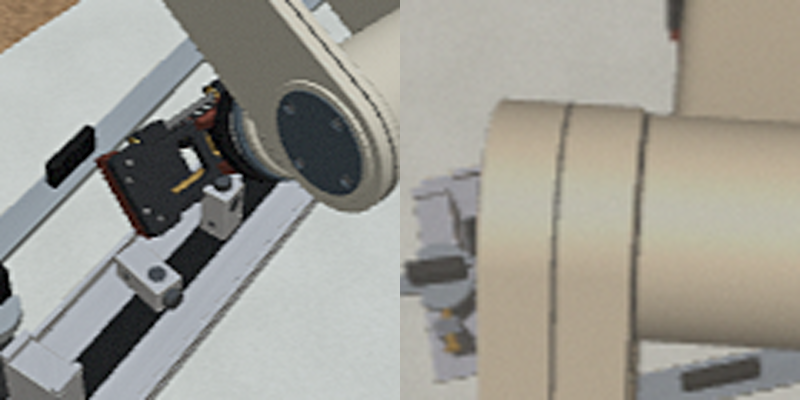

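```bash
python3 - <<'E'
from h import *
P=(-.0011,-.0672)
print(arm.movel(*tp((*P,.07),-.2,-45),vel=.15,guard=10))
print(arm.movel(*tp((*P,.036),-.2,-45),vel=.05,guard=10))
arm.gripper_to(.02,40)
s=get_state(); print(s['t'],s['opening'],s['contact_force'])
arm.movel(*tp((*P,.18),-.2,-45),vel=.2); print(get_state()['opening'])
place(-.066,.053,.013)
im=snap('plA',('scene',))['scene']
cv2.imwrite('pics/plA.png',cv2.resize(im[130:290,180:340,::-1],(600,600),interpolation=2))
E
```

```text
False
False
20.2167 0.029880670489169626 [0.45961473 0.53687129 1.77284797]
0.029488093170145557
a 0.029974391773573937
b 0.029832953647122597
25.8667 True z off -0.001582013440033038 0.030191589903342267 [-0.92498962 -0.49644391  5.0841837 ]
```

View pics/plA.png

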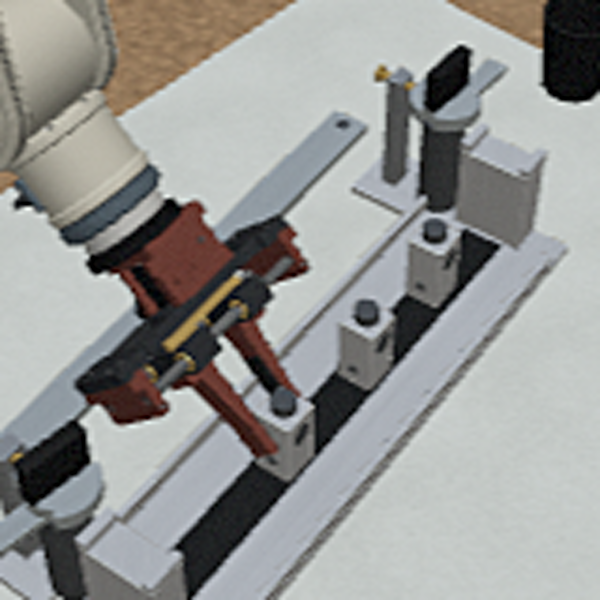

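```bash
python3 - <<'E'
from h import *
arm.gripper_to(.05,40)
s=get_state(); R=Ro.from_quat(s['tcp_rot']).as_matrix(); 
arm.movel(np.array(s['position'])-.09*R[:,1],vel=.15)
arm.move_ptp(*tp((-.05,-.03,.25),0,25))
arm.move_j([1.2,.423,1.63,0,1.089,1.5])
o=snap('A1'); s,t=o['scene'],o['top']; print(get_state()['t'])
cv2.imwrite('pics/A1.png',np.hstack([cv2.resize(s[150:290,200:340,::-1],(400,400),interpolation=2),cv2.resize(t[140:240,200:300,::-1],(400,400),interpolation=2)]))
C=car(); mm=.0003
def panel(n,im,z,Y,sh):
    C=car(); 
    return grid(rect(n,im,z,(-.03+sh[0],.03+sh[0]),(Y-.03+sh[1],Y+.03+sh[1]),mm),(-.03,.03),(Y-.03,Y+.03),mm)
rows=[]
for Y in(.134,.035,-.066):
    rows.append(np.hstack([panel('top',t,.008,Y,(-.0022,.0012)),panel('top',t,.068,Y,(-.0022,.0012)),panel('scene',s,.008,Y,(.0022,-.0012)),panel('scene',s,.068,Y,(.0022,-.0012))]))
cv2.imwrite('pics/A1r.png',np.vstack(rows)[:,:,::-1])
E
```

```text
31.9083Traceback (most recent call last):
  File "<stdin>", line 16, in <module>
    return _nx.concatenate(arrs, 0, dtype=dtype, casting=casting)
           ~~~~~~~~~~~~~~~^^^^^^^^^^^^^^^^^^^^^^^^^^^^^^^^^^^^^^^
ValueError: all the input array dimensions except for the concatenation axis must match exactly, but along dimension 1, the array at index 0 has size 800 and the array at index 1 has size 802
```

View pics/A1.png

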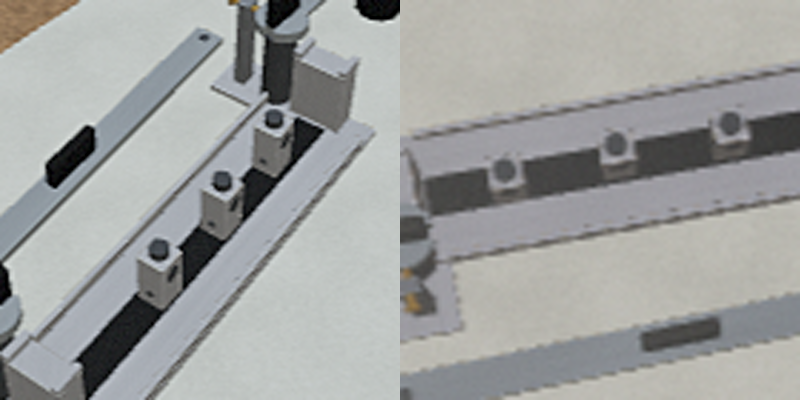

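```bash
python3 - <<'E'
from h import *
s=np.load('pics/scene_A1.npy');t=np.load('pics/top_A1.npy')
mm=.0003
rows=[]
for Y in(.134,.035,-.066):
    r=[]
    for n,im,sh in(('top',t,(-.0022,.0012)),('scene',s,(.0022,-.0012))):
        for z in(.008,.068):
            p=rect(n,im,z,(-.03+sh[0],.03+sh[0]),(Y-.03+sh[1],Y+.03+sh[1]),mm)
            r.append(grid(cv2.resize(p,(200,200)),(-.03,.03),(Y-.03,Y+.03),mm))
    rows.append(np.hstack(r))
cv2.imwrite('pics/A1r.png',np.vstack(rows)[:,:,::-1])
E
```

```text
(no output)
```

View pics/A1r.png

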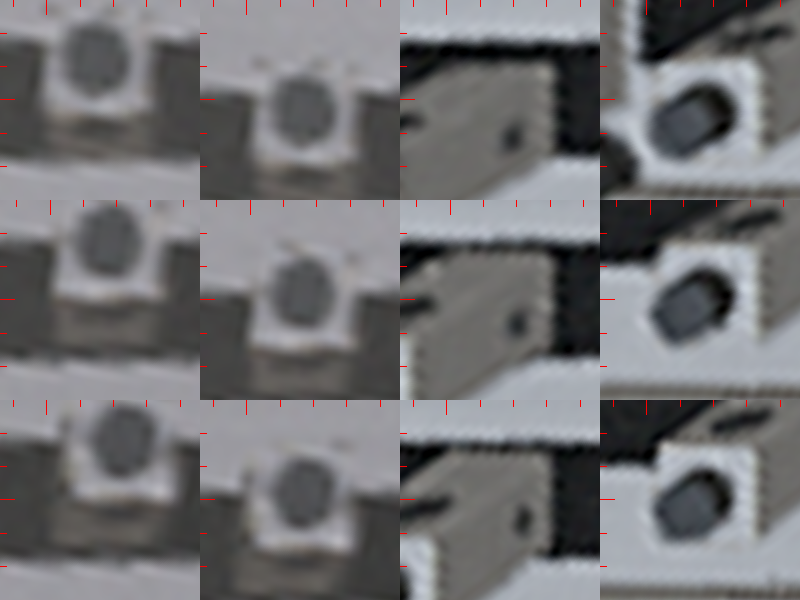

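In the rectified view, A and B sit on the strip (feet about +15 to −16 mm against ±18). The standing pedestal 5 is about 4 mm nearer the robot, so its foot overhangs the strip edge by 1–2 mm. I'll grip it low with the tool vertical and jaws along x, and slide it 4 mm to the middle.

```bash
cat >> h.py <<'E'
def td(loc,ang,sgn=1):
    """tool straight down at carrier loc (grasp point); jaw axis at carrier angle ang from carrier x"""
    C=car(); h=C.yaw+ang; d=np.array([0,0,-1.]); return tcp(C.w(loc)[0],d),orient(d,sgn*np.array([np.cos(h),np.sin(h),0]))
E
python3 - <<'E'
from h import *
for sg in(1,-1): print(arm.ik(*td((-.004,.134,.15),0,sg)), arm.ik(*td((-.004,.134,.04),0,sg)))
E
```

```text
[ 1.69413613e-01  5.20266208e-01  1.71598702e+00 -4.44089210e-16
  9.05339424e-01  5.27761114e-02] [ 1.69413613e-01  6.84288827e-01  1.74667386e+00 -4.44089210e-16
  7.10629969e-01  5.27761114e-02]
None None
```

```bash
python3 - <<'E'
from h import *
arm.gripper_to(.056,12)
arm.move_ptp(*td((-.004,.134,.2),0))
arm.movel(*td((-.004,.134,.11),0)); 
print(arm.movel(*td((-.004,.134,.038),0),vel=.08,guard=6))
s=get_state(); print(s['contact_force'],s['position'][2])
arm.gripper_to(.02,12); s=get_state(); print(s['opening'],s['contact_force'])
arm.movel(*td((0,.134,.038),0),vel=.02); s=get_state(); print(s['opening'],s['contact_force'])
arm.gripper_to(.056); 
arm.movel(*td((0,.134,.13),0),vel=.1)
arm.move_j([1.2,.423,1.63,0,1.089,.05])
o=snap('P5'); s,t=o['scene'],o['top']; print(get_state()['t'])
mm=.0003
rows=[]
for Y in(.134,.035,-.066):
    r=[]
    for n,im,sh in(('top',t,(-.0022,.0012)),('scene',s,(.0022,-.0012))):
        for z in(.008,.068):
            p=rect(n,im,z,(-.03+sh[0],.03+sh[0]),(Y-.03+sh[1],Y+.03+sh[1]),mm)
            r.append(grid(cv2.resize(p,(200,200)),(-.03,.03),(Y-.03,Y+.03),mm))
    rows.append(np.hstack(r))
cv2.imwrite('pics/P5r.png',np.vstack(rows)[:,:,::-1])
C=car()
for c,st,l in blobs(t,(0,0,0),(180,255,85),(250,205,290,245),40):
    print('rib',c, C.l(ray('top',c,.040))+[.0022,-.0012,0])
for c,st,l in blobs(t,(95,15,90),(125,255,200),(180,190,360,260),100):
    ct=cv2.findContours(l.astype(np.uint8),cv2.RETR_EXTERNAL,cv2.CHAIN_APPROX_NONE)[0][0][:,0]
    P=(C.l(ray('top',ct,.010))[:,:2]+[.0022,-.0012]).astype(np.float32); r=cv2.minAreaRect(P); print('bar',r)
cv2.imwrite('pics/P5.png',cv2.resize(s[130:310,150:350,::-1],(660,594),interpolation=2))
E
```

```text
False
[ 0.08261955  0.53252119 -0.27433926] 0.03341421467564488
0.029889029435087186 [-1.34872255 -0.05243531  4.11719575]
0.029905711401123 [-2.4160669  -0.39070722  6.007177  ]
41.1167
rib [269.84090909 223.20454545] [[-0.16822292  0.00838859  0.04      ]]
bar ((-0.16650335490703583, 0.007414042949676514), (0.033167075365781784, 0.512333333492279), 1.1430352926254272)
```

View pics/P5r.png

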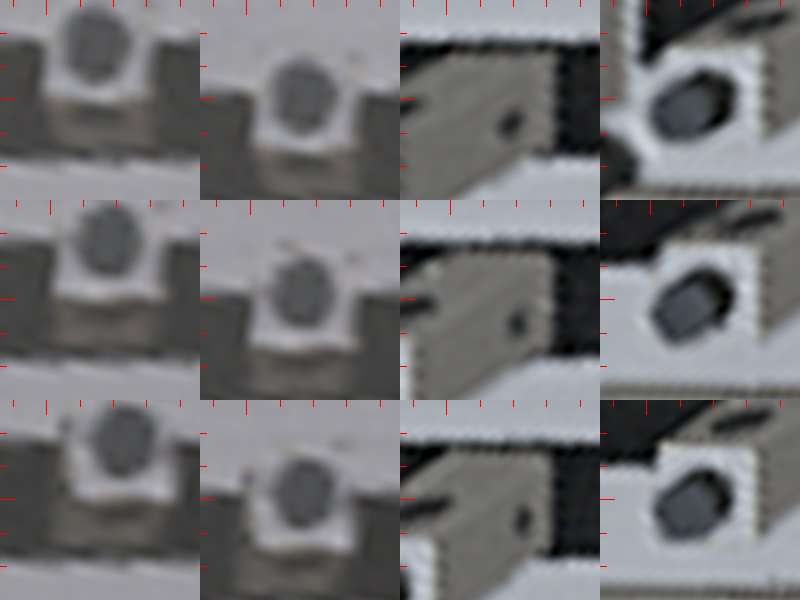

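View pics/P5.png

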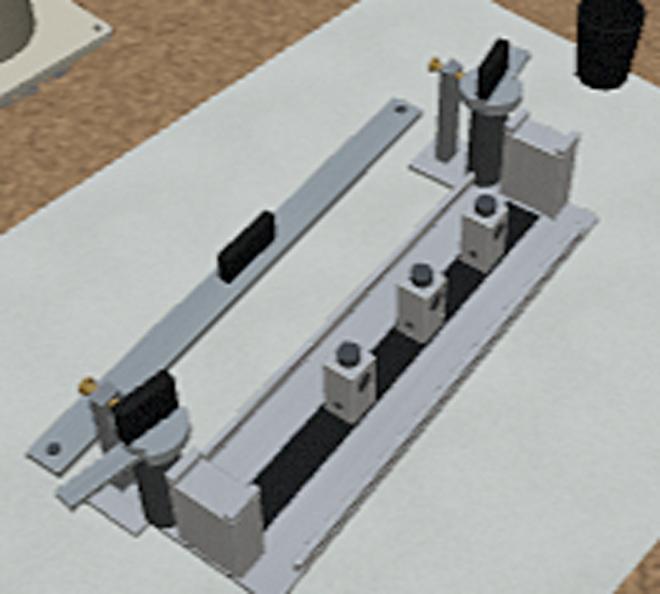

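All three pedestals now stand upright and in line on the strip (nut rows in the top panels: 95, 92 and 93). The bar is still at its start place, (−166.5, +7.5) mm, yaw about 1.1°. Picking it by the rib.

```bash
python3 - <<'E'
from h import *
B=(-.167,.008); a=.02
arm.gripper_to(.05,55)
print(arm.ik(*td((*B,.2),a)))
arm.move_ptp(*td((*B,.2),a))
arm.movel(*td((*B,.07),a),vel=.2)
im=snap('preBar',('scene',))['scene']
print(arm.movel(*td((*B,.032),a),vel=.06,guard=6))
arm.gripper_to(.005,55); s=get_state(); print(s['t'],s['opening'],s['contact_force'],s['position'])
arm.movel(*td((*B,.10),a),vel=.1); s=get_state(); print(s['opening'],s['contact_force'])
arm.movel(*td((-.16,0,.235),0),vel=.15); s=get_state(); print(s['opening'],s['contact_force'],s['torque'])
o=snap('bar1')
cv2.imwrite('pics/bar1.png',np.hstack([cv2.resize(o['scene'][90:290,130:330,::-1],(400,400),interpolation=2),cv2.resize(o['top'][110:310,170:370,::-1],(400,400),interpolation=2)]))
E
```

```text
[-8.95308770e-02  2.37263386e-01  2.02554425e+00 -4.44089210e-16
  8.78785021e-01 -2.26168378e-01]
False
46.1 0.013267574491952714 [ 0.15897307 -0.0476409   1.82492307] [ 0.45562149 -0.02895112  0.02709596]
0.013916548538650283 [-1.05878948  0.04408419 -4.00901865]
0.01372555397896613 [-0.46345319  0.30956533 -3.42550472] [-0.05826177  0.05849705 -0.00449106]
```

View pics/bar1.png

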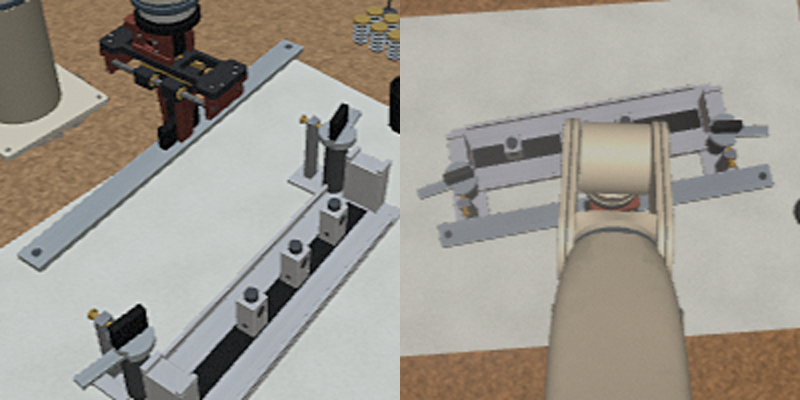

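```bash
python3 - <<'E'
from h import *
t=np.load('pics/top_bar1.npy'); C=car()
for x in(-.17,-.16,-.15):
    ys=np.arange(-.31,.31,.001); v=sample('top',t,C.w(np.c_[np.full_like(ys,x-.0022),ys,np.full_like(ys,.213)])); d=np.gradient(v)
    k=[i for i in range(1,len(d)-1) if abs(d[i])>3 and abs(ys[i])>.24 and abs(d[i])>=abs(d[i-1]) and abs(d[i])>abs(d[i+1])]
    print(x,[(round(ys[i]*1000+1.2*-1),round(float(d[i]),1)) for i in k])
for y in(-.22,-.18,.2,.24):
    xs=np.arange(-.22,-.1,.0005); v=sample('top',t,C.w(np.c_[xs,np.full_like(xs,y),np.full_like(xs,.213)])); d=np.gradient(v)
    i=np.argmin(d); j=np.argmax(d); print(y,xs[i]*1000+2.2,xs[j]*1000+2.2,d[i],d[j])
E
```

```text
-0.17 [(-257, -11.1), (261, 9.1)]
-0.16 [(-259, -8.1), (-251, -15.1), (241, -9.0), (253, 9.6), (260, 6.5), (263, 4.5)]
-0.15 [(-263, -3.2), (-259, -8.2), (261, 8.6)]
-0.22 -180.29999999999998 -142.79999999999995 -10.1875 8.268555
-0.18 -142.79999999999995 -124.79999999999991 -12.087402 6.7661133
0.2 -180.29999999999998 -123.79999999999991 -12.03125 4.648926
0.24 -179.29999999999998 -142.29999999999995 -11.576172 5.6992188
```

The bar hangs level, with ends at −258.5 and +261 mm (length 519.5, so centred to 1.2 mm) and yaw about 0.001. Lowering it onto the seats with small corrections.

```bash
python3 - <<'E'
from h import *
X,Y=.0008,-.001
arm.movel(*td((X,Y,.235),0),vel=.15); print(get_state()['opening'])
arm.movel(*td((X,Y,.14),0),vel=.12,guard=8); 
im=snap('bar2',('scene',))['scene']
cv2.imwrite('pics/bar2.png',cv2.resize(im[130:310,150:350,::-1],(660,594),interpolation=2))
s=get_state(); print(s['t'],s['opening'],s['contact_force'])
g=arm.movel(*td((X,Y,.112),0),vel=.03,guard=4); s=get_state(); print(g,s['t'],s['position'][2]+.005,s['opening'],s['contact_force'],s['torque'])
im=snap('bar3',('scene',))['scene']
cv2.imwrite('pics/bar3.png',cv2.resize(im[130:310,150:350,::-1],(660,594),interpolation=2))
E
```

```text
0.013772548402231672
50.3 0.013851583850031376 [-0.36092202 -0.04918754 -3.7202152 ]
True 51.0 0.11800525704827308 0.013935495888159559 [0.58087396 0.17072354 3.57594378] [-0.04644394 -0.01716206  0.04354419]
```

View pics/bar3.png

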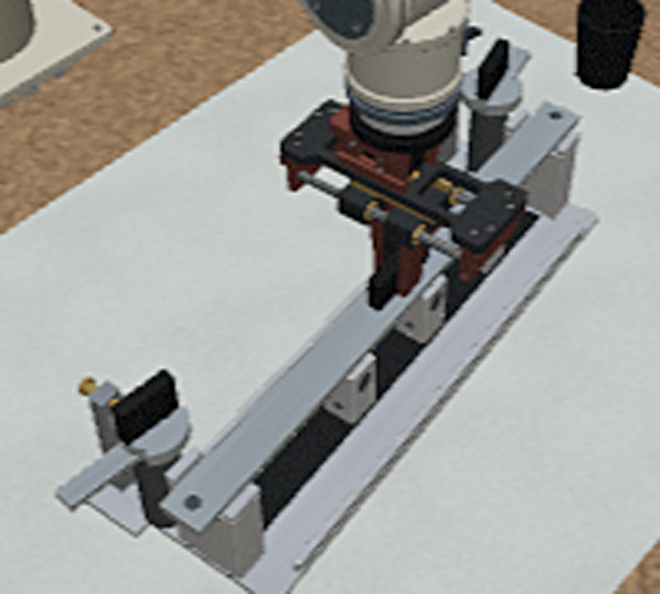

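Contact came at a grasp height of 118.0 mm, which puts the underside at 86 mm, on the seats. Releasing and checking.

```bash
python3 - <<'E'
from h import *
arm.gripper_to(.04)
arm.movel(*td((.0008,-.001,.22),0),vel=.12)
arm.move_j([1.0,.3,1.63,0,1.189,0])
o=snap('bar4'); s,t=o['scene'],o['top']; print(get_state()['t'])
C=car()
a=rect('top',t,.096,(-.13-.0022,.07-.0022),(-.32+.0012,.32+.0012),.001); b=rect('scene',s,.096,(-.13+.0022,.07+.0022),(-.32-.0012,.32-.0012),.001)
cv2.imwrite('pics/bar4.png',cv2.resize(np.vstack([a,b])[:,:,::-1],None,fx=1.25,fy=1.25))
a=rect('top',t,.154,(-.13-.0022,.07-.0022),(-.32+.0012,.32+.0012),.001); b=rect('scene',s,.154,(-.13+.0022,.07+.0022),(-.32-.0012,.32-.0012),.001)
cv2.imwrite('pics/knob0.png',cv2.resize(np.vstack([a,b])[:,:,::-1],None,fx=1.25,fy=1.25))
for n,im,sx,sy in(('top',t,-.0022,.0012),('scene',s,.0022,-.0012)):
  for x in(0,.01,.015):
    ys=np.arange(-.31,.31,.001); v=sample(n,im,C.w(np.c_[np.full_like(ys,x+sx),ys+sy,np.full_like(ys,.096)])); d=np.gradient(v)
    k=[i for i in range(1,len(d)-1) if abs(d[i])>3 and abs(ys[i])>.24 and abs(d[i])>=abs(d[i-1]) and abs(d[i])>abs(d[i+1])]
    print(n,x,[(round(ys[i]*1000),round(float(d[i]),1)) for i in k])
E
```

```text
54.9833
top 0 [(288, -3.4), (292, -6.2), (298, 8.6)]
top 0.01 [(291, -4.6), (301, 5.7), (308, 7.2)]
top 0.015 []
scene 0 [(-276, -25.8), (-274, 11.1), (-271, -45.6), (-264, 17.0), (-244, 21.4), (290, -11.2), (301, 12.9), (307, -32.0)]
scene 0.01 [(-276, -30.2), (-273, 11.6), (-271, -12.4), (-268, -6.5), (-244, 22.3), (288, -11.0), (299, 9.4)]
scene 0.015 [(-276, -30.6), (-272, -9.6), (-244, 26.4), (-241, -3.3), (308, -24.3)]
```

View pics/bar4.png

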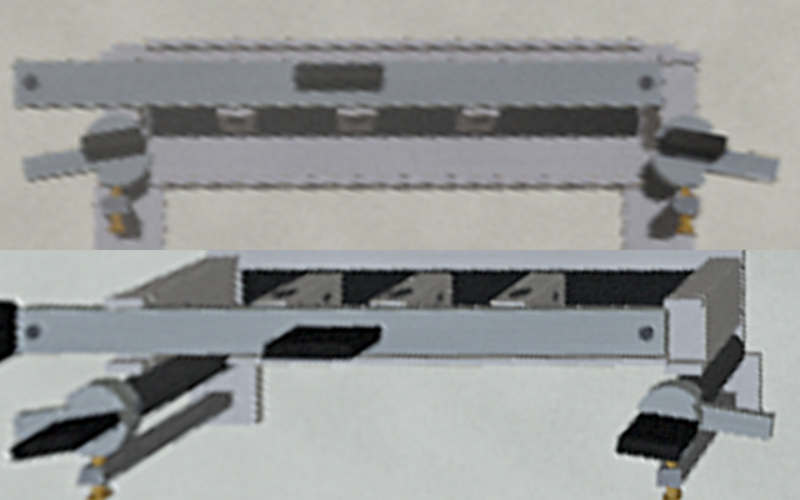

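View pics/knob0.png

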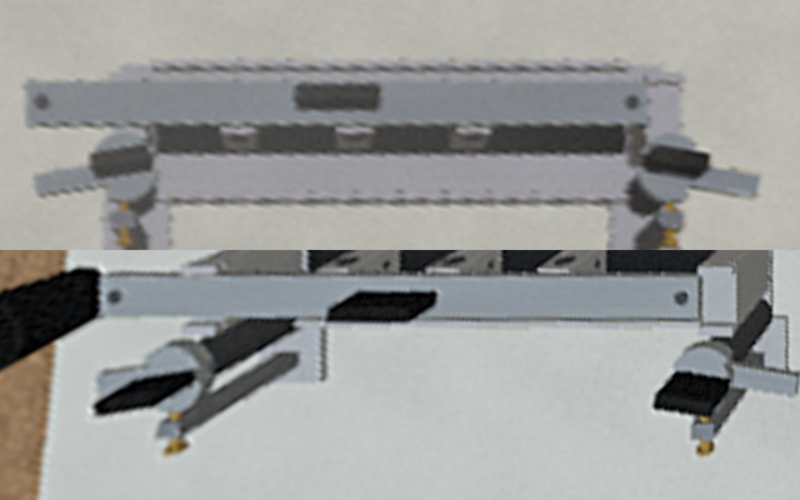

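The bar has been knocked about 48 mm to the left: its ends are now near −212 and +308 mm, so the right end barely sits on its support. It still looks straight. I'll re-grip the rib, lift it and re-lay it.

```bash
python3 - <<'E'
from h import *
X,Y=.001,.048
arm.gripper_to(.04,55)
arm.move_ptp(*td((X,Y,.22),0))
o=snap('bar5',('scene',)); cv2.imwrite('pics/bar5.png',cv2.resize(o['scene'][130:310,150:350,::-1],(660,594),interpolation=2))
print(arm.movel(*td((X,Y,.118),0),vel=.1,guard=5), get_state()['position'][2]+.005)
arm.gripper_to(.005,55); s=get_state(); print(s['opening'],s['contact_force'])
arm.movel(*td((X,Y,.20),0),vel=.1)
arm.movel(*td((0,0,.20),0),vel=.12); s=get_state(); print(s['t'],s['opening'],s['contact_force'],s['torque'])
t=snap('bar6')['top']; C=car()
cv2.imwrite('pics/bar6.png',cv2.resize(t[110:310,170:370,::-1],(500,500),interpolation=2))
zt=.20-.032+.01
for x in(-.008,.0,.008):
    ys=np.arange(-.31,.31,.001); v=sample('top',t,C.w(np.c_[np.full_like(ys,x-.0022),ys+.0012,np.full_like(ys,zt)])); d=np.gradient(v)
    k=[i for i in range(1,len(d)-1) if abs(d[i])>2.5 and abs(ys[i])>.24 and abs(d[i])>=abs(d[i-1]) and abs(d[i])>abs(d[i+1])]
    print(x,[(round(ys[i]*1000),round(float(d[i]),1)) for i in k])
E
```

```text
False 0.11871449441094926
0.013638444952731716 [ 1.46604047 -0.62935786  1.83497821]
60.5333 0.013575903213834941 [-0.05629986 -0.10129215 -2.83671214] [-0.08458124  0.0722827   0.00691786]
-0.008 [(-257, -9.1), (261, 6.4), (265, 8.5)]
0.0 [(-258, -7.2), (-249, -14.1), (242, -7.0), (244, -6.8), (254, 8.4), (262, 7.0)]
0.008 [(-257, -9.3), (253, 2.9), (262, 8.5)]
```

View pics/bar6.png

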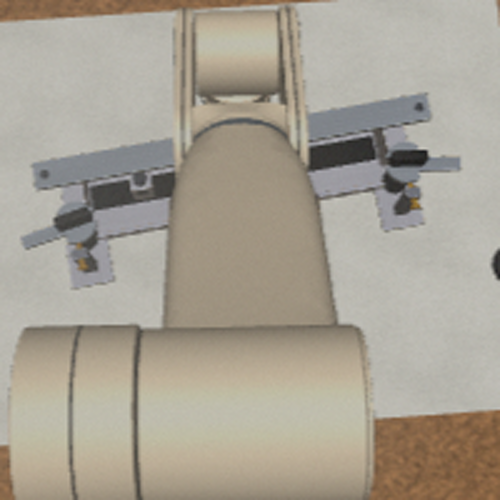

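View pics/bar5.png

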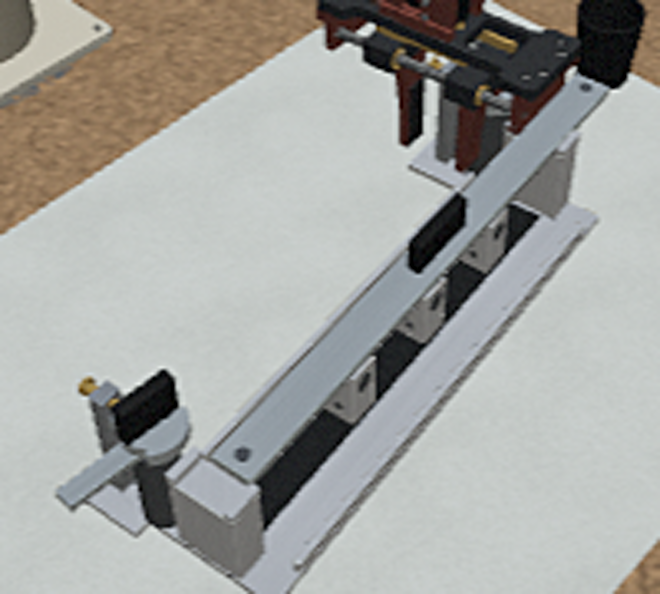

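```bash
python3 - <<'E'
from h import *
X,Y=.0008,-.002
arm.movel(*td((X,Y,.14),0),vel=.12,guard=8); 
g=arm.movel(*td((X,Y,.112),0),vel=.03,guard=4); s=get_state(); print(g,s['t'],s['position'][2]+.005,s['opening'],s['contact_force'],s['torque'])
arm.gripper_to(.04)
arm.movel(*td((X,Y,.2),0),vel=.15)
arm.move_j([1.0,.3,1.63,0,1.189,0])
o=snap('bar7'); s,t=o['scene'],o['top']; print(get_state()['t'])
C=car()
a=rect('top',t,.096,(-.13-.0022,.07-.0022),(-.32+.0012,.32+.0012),.001); b=rect('scene',s,.096,(-.13+.0022,.07+.0022),(-.32-.0012,.32-.0012),.001)
cv2.imwrite('pics/bar7.png',cv2.resize(np.vstack([a,b])[:,:,::-1],None,fx=1.25,fy=1.25))
for n,im,sx,sy in(('top',t,-.0022,.0012),('scene',s,.0022,-.0012)):
  for x in(-.008,.008):
    ys=np.arange(-.31,.31,.001); v=sample(n,im,C.w(np.c_[np.full_like(ys,x+sx),ys+sy,np.full_like(ys,.096)])); d=np.gradient(v)
    k=[i for i in range(1,len(d)-1) if abs(d[i])>3 and abs(ys[i])>.24 and abs(d[i])>=abs(d[i-1]) and abs(d[i])>abs(d[i+1])]
    print(n,x,[(round(ys[i]*1000),round(float(d[i]),1)) for i in k])
cv2.imwrite('pics/kz.png',np.hstack([cv2.resize(t[180:220,180:220,::-1],(400,400),interpolation=2),cv2.resize(t[155:195,310:350,::-1],(400,400),interpolation=2)]))
E
```

```text
True 61.9833 0.11829185076548315 0.013473017367629469 [-1.11582539  0.5883842   4.47310084] [-0.0500448   0.08604774 -0.050916  ]
65.625
top -0.008 [(-262, -11.7), (258, 7.2), (263, 5.9)]
top 0.008 [(-261, -6.5), (-250, -4.4), (-243, 4.0), (250, 4.2), (263, 7.7)]
scene -0.008 [(-280, 3.4), (-275, -52.1), (-261, 22.5), (256, 8.3), (304, -28.9)]
scene 0.008 [(-276, -23.0), (-274, 13.0), (-269, -14.6), (-265, -7.2), (-261, 21.7), (-247, -6.3), (-245, 6.6), (242, -3.3), (247, 4.7), (257, 7.8), (296, -34.3), (305, 3.1)]
```

View pics/bar7.png

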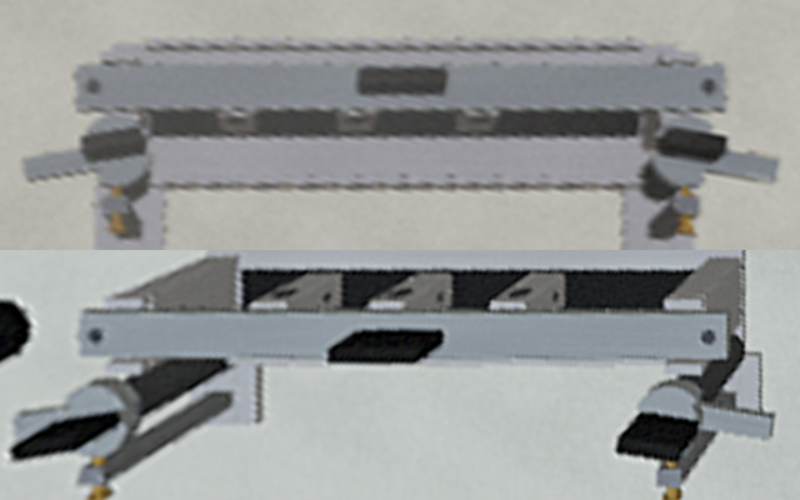

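View pics/kz.png

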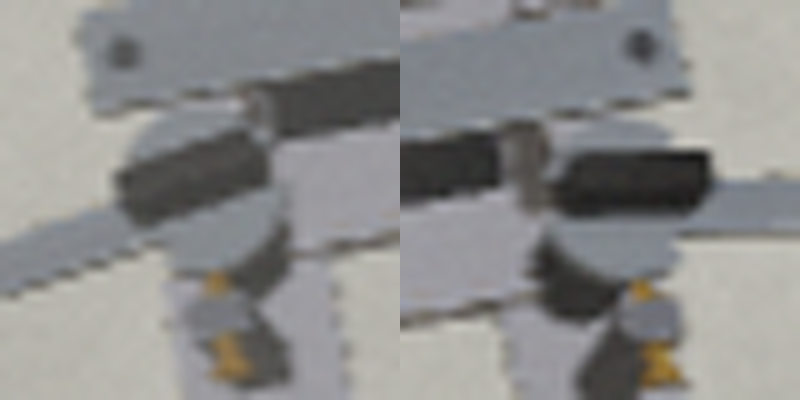

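The bar now lies between the ears, with ends at about −261.5/+260.5 mm (top) and −261/+256.5 mm (scene), so it is centred within about 2 mm. Both knobs read about 0.03 rad. Next I grip the left knob and check side forces before turning.

```bash
cat >> h.py <<'E'
def knobpose(side,q,z=.141,dx=0.,dy=0.):
    ang=side*(1.75-q-np.pi/2)   # jaw angle in carrier
    return td((-.0545+dx,side*.225+dy,z),ang)
def cf():
    s=get_state(); return np.round(s['contact_force'],1),np.round(s['torque'],2),round(s['opening'],4)
E
python3 - <<'E'
from h import *
q=arm.ik(*knobpose(1,.03)); print(np.round(q,3), q[5]+1.8, np.round(arm.ik(*knobpose(-1,.03)),3))
arm.gripper_to(.045,20)
arm.move_ptp(*knobpose(1,.03,.23))
print(arm.movel(*knobpose(1,.03,.175),vel=.15,guard=8), cf())
print(arm.movel(*knobpose(1,.03),vel=.06,guard=5), cf(), get_state()['position'][2]+.005)
o=snap('kl0',('scene',)); cv2.imwrite('pics/kl0.png',cv2.resize(o['scene'][110:210,250:350,::-1],(600,600),interpolation=2))
arm.gripper_to(.005,20); print(cf(),get_state()['t'])
E
```

```text
[ 0.332  0.488  1.803 -0.     0.851  0.067] 1.86654481860684 [-0.413  0.57   1.649 -0.     0.922 -0.38 ]
False (array([0.2, 0.2, 0.5]), array([-0.06, -0.03, -0.02]), 0.0447)
False (array([-0.1, -0.2,  0.2]), array([-0.03,  0.07,  0.01]), 0.0447) 0.14091282217117557
(array([-3.3, -1.2,  4.5]), array([-0.21,  0.59, -0.  ]), 0.0138) 69.2833
```

View pics/kl0.png

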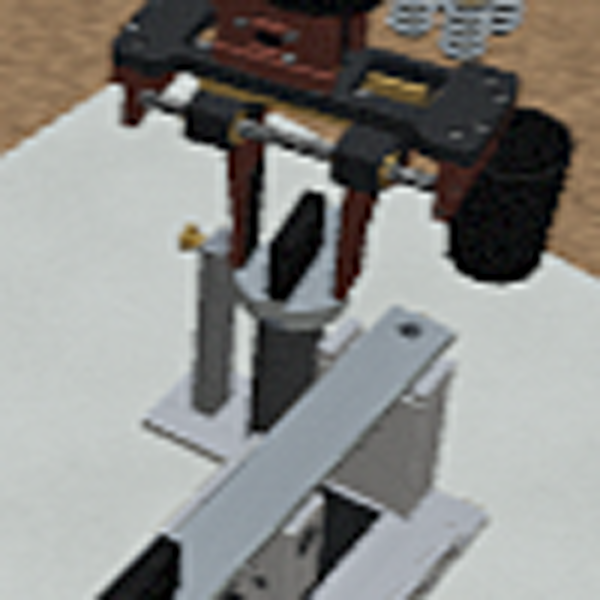

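```bash
cat >> h.py <<'E'
def turn(side,q0,q1,n):
    for q in np.linspace(q0,q1,n+1)[1:]:
        arm.move_ptp(*knobpose(side,q,dx=OFF[0],dy=OFF[1])); print(round(q,2),*cf(),round(get_state()['t'],1))
OFF=[0.,0.]
E
python3 - <<'E'
import h
from h import *
arm.gripper_to(.005,30); print(cf())
turn(1,.03,.9,3)
E
```

```text
(array([-4.4, -0.6,  5.8]), array([-0.21,  0.81,  0.01]), 0.014)
0.32 [-5.8 -0.2  6.2] [-0.34  1.01 -0.06] 0.0138 69.9
0.61 [-7.4 -0.1  6.4] [-0.17  1.28 -0.06] 0.0141 70.3
0.9 [-8.6  0.3  9.2] [-0.    1.46 -0.03] 0.0137 70.7
```

```bash
python3 - <<'E'
from h import *
turn(1,.9,1.5,2)
turn(1,1.5,1.8,6)
turn(1,1.8,1.75,1)
o=snap('kl1',('scene',)); cv2.imwrite('pics/kl1.png',cv2.resize(o['scene'][110:210,250:350,::-1],(600,600),interpolation=2))
E
```

```text
1.2 [-9.9  1.   8.2] [ 0.23  1.63 -0.03] 0.014 71.0
1.5 [-10.3   6.3   9. ] [ 0.78  1.74 -0.67] 0.0146 71.4
1.55 [-9.2  5.8  7.9] [ 0.76  1.68 -0.61] 0.0142 71.7
1.6 [-9.9  5.8  8.3] [ 0.81  1.64 -0.31] 0.014 71.9
1.65 [-9.9  5.9  8.3] [ 0.87  1.57 -0.12] 0.0138 72.2
1.7 [-10.1   5.    7.1] [ 0.83  1.6  -0.06] 0.0137 72.4
1.75 [-9.7  4.8  7. ] [ 0.91  1.55 -0.04] 0.0136 72.7
1.8 [-9.6  5.5  7.1] [ 0.94  1.55 -0.07] 0.0137 72.9
1.75 [-9.5  5.4  7.2] [0.93 1.52 0.06] 0.0139 73.2
```

View pics/kl1.png

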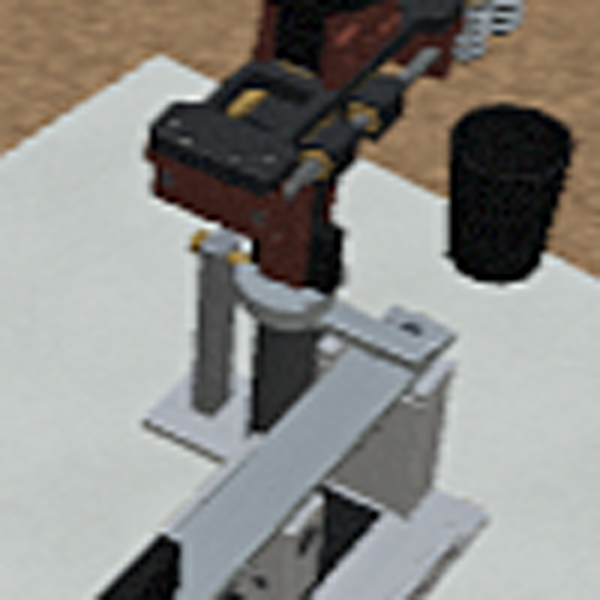

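The left tongue lies across the bar end, and the brass pin head moved from zoom (190,237) to (197,238). There was extra torque near 1.5 rad, so I'll release and check the follower closely.

```bash
python3 - <<'E'
from h import *
arm.gripper_to(.045,30); print(cf())
arm.movel(*knobpose(1,1.75,.24),vel=.15)
arm.move_ptp(*td((-.15,.0,.3),0))
o=snap('kl2'); s,t=o['scene'],o['top']; print(get_state()['t'],cf())
s0=np.load('pics/scene_bar7.npy'); t0=np.load('pics/top_bar7.npy')
for nm,im,roi in(('s0',s0,(255,135,320,165)),('s1',s,(255,135,320,165)),('t0',t0,(190,190,220,225)),('t1',t,(190,190,220,225)),('t0R',t0,(315,175,345,205))):
    for c,st,l in blobs(im,(10,120,60),(30,255,255),roi,2): print(nm,c.round(2),st)
cv2.imwrite('pics/kl2.png',np.vstack([np.hstack([cv2.resize(s0[120:180,265:325,::-1],(400,300),interpolation=2),cv2.resize(s[120:180,265:325,::-1],(400,300),interpolation=2)]),np.hstack([cv2.resize(t0[180:220,180:220,::-1],(400,300),interpolation=2),cv2.resize(t[180:220,180:220,::-1],(400,300),interpolation=2)])]))
E
```

```text
(array([-0. , -0.1, -0.7]), array([-0.02,  0.18, -0.03]), 0.0453)
76.55 (array([0. , 0.3, 0.8]), array([-0.08,  0.05, -0.01]), 0.0451)
s0 [281.12 149.12] [280 148   3   3   8]
s0 [288.33 152.33] [288 152   2   2   3]
s1 [282.25 149.75] [282 149   2   3   4]
s1 [288.5 152.5] [288 152   2   2   4]
t1 [201.  206.5] [201 206   1   2   2]
t0R [334.  183.5] [334 183   1   2   2]
t0R [335.36 190.73] [334 189   4   4  11]
```

View pics/kl2.png

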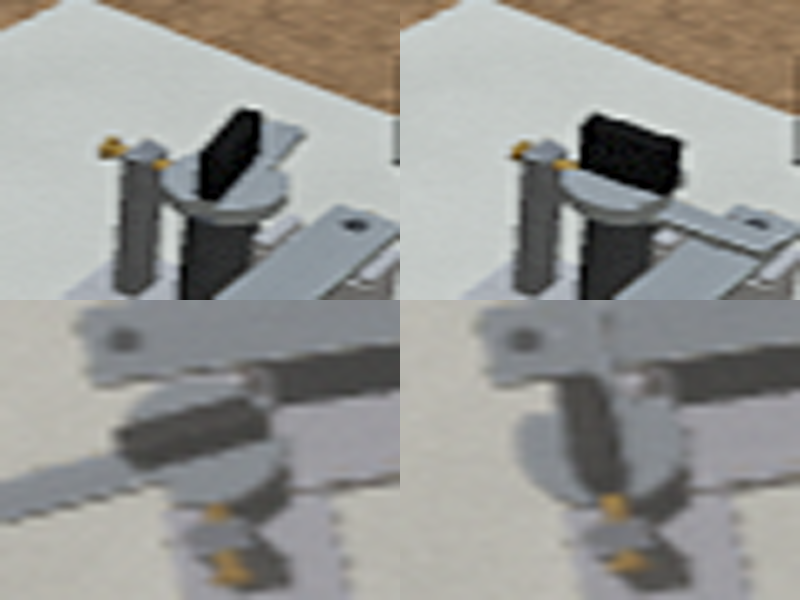

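```bash
cat >> h.py <<'E'
def brass(im,n,side):
    """saturation-weighted centroids of brass in window about follower; split at guide centre along follower axis; returns coords along carrier x (mm) at z=.110"""
    C=car(); h=cv2.cvtColor(im,cv2.COLOR_RGB2HSV).astype(float)
    c=proj(n,C.w([-.1,side*.225,.108]))[0]; x0,y0=np.round(c).astype(int)-13
    w=h[y0:y0+26,x0:x0+26]; m=((w[...,0]>8)&(w[...,0]<32)&(w[...,1]>60)).astype(np.uint8)
    yy,xx=np.nonzero(m); P=C.l(ray(n,np.c_[xx+x0,yy+y0],.108))*1000; W=(w[...,1][m>0]-30)*w[...,2][m>0]
    out=[]
    k=P[:,0]<-98+(0)
    for s in(k,~k):
        if s.sum(): out.append((s.sum(),np.round(np.average(P[s],axis=0,weights=W[s])[:2],1),np.round([P[s][:,0].min(),P[s][:,0].max()],1), round(W[s].sum())))
    return out
E
python3 - <<'E'
from h import *
for tag in('0','A1','bar4','bar7','kl2'):
    for n in('scene','top'):
        im=np.load(f'pics/{n}{"_" if tag!="0" else ""}{tag}.npy')
        print(tag,n,'L',brass(im,n,1),'R',brass(im,n,-1))
C=car()
for n in('scene','top'): print(n,proj(n,C.w([[-.115,.225,.108],[-.1085,.225,.108]])))
E
```

```text
0 scene L [(np.int64(13), array([-115.1,  227.6]), array([-121.8, -108.9]), 160469), (np.int64(5), array([-88.9, 227.6]), array([-91.5, -86.6]), 67690)] R [(np.int64(23), array([-116.1, -224. ]), array([-121.6, -109.5]), 319521), (np.int64(10), array([ -90.9, -223.6]), array([-93.7, -64.7]), 87898)]
0 top L [(np.int64(14), array([-113.5,  226.8]), array([-119.4, -105. ]), 125349), (np.int64(5), array([-87.2, 226.7]), array([-91. , -84.4]), 36882)] R [(np.int64(16), array([-113.7, -223.9]), array([-120.2, -106.1]), 190869), (np.int64(5), array([ -87.6, -224.2]), array([-89.9, -85.2]), 58904)]
A1 scene L [(np.int64(13), array([-115.1,  227.6]), array([-121.8, -108.9]), 161774), (np.int64(6), array([-88.6, 227.6]), array([-91.5, -64.6]), 68501)] R [(np.int64(23), array([-116.1, -224. ]), array([-121.6, -109.5]), 322139), (np.int64(9), array([ -91. , -223.6]), array([-93.7, -66.5]), 86498)]
A1 top L [(np.int64(14), array([-113.6,  226.7]), array([-119.4, -105. ]), 123420), (np.int64(5), array([-87.1, 226.6]), array([-91. , -84.4]), 37052)] R [(np.int64(16), array([-113.7, -223.9]), array
[... 1337 characters left out ...]
rray([-111.7,  228.3]), array([-114.2, -108.8]), 83409), (np.int64(10), array([-86.8, 228.5]), array([-92.3, -64.6]), 110264)] R [(np.int64(22), array([-116.1, -224.1]), array([-121.6, -109.5]), 316775), (np.int64(14), array([ -89.8, -223.8]), array([-93.7, -59. ]), 93126)]
kl2 top L [(np.int64(9), array([-109.9,  226.9]), array([-112.8, -105. ]), 76742), (np.int64(8), array([-83.9, 227.3]), array([-88.3, -80.4]), 82724)] R [(np.int64(16), array([-113.8, -223.9]), array([-120.2, -106.1]), 193573), (np.int64(5), array([ -87.6, -224.3]), array([-89.9, -85.2]), 57584)]
scene [[280.94213853 149.61879324]
 [282.74045384 150.41322484]]
top [[203.14653472 215.82008833]
 [202.83807535 213.9150402 ]]
```

The left follower has dropped. Its head's outer end moved 6.6–7.6 mm inward in both views, and about half its visible length disappeared behind the guide; the right one is unchanged. Now the right knob.

```bash
python3 - <<'E'
import h
from h import *
arm.move_ptp(*knobpose(-1,.03,.23))
print(arm.movel(*knobpose(-1,.03,.175),vel=.15,guard=8), cf())
print(arm.movel(*knobpose(-1,.03),vel=.06,guard=5), cf())
arm.gripper_to(.005,30); print(cf(),get_state()['t'])
turn(-1,.03,1.3,4)
E
```

```text
False (array([ 0.1,  0.4, -1. ]), array([-0.08,  0.06,  0.02]), 0.0448)
False (array([-0.5, -0.7,  0.2]), array([-0.03,  0.08, -0.01]), 0.045)
(array([-5.6, -0.6,  3.9]), array([-0.18,  0.91, -0.01]), 0.0138) 79.375
0.35 [-5.   0.9  4.9] [-0.1   0.98  0.08] 0.0141 79.8
0.66 [-5.9  0.7  5.9] [0.1  0.95 0.12] 0.0141 80.2
0.98 [-5.3  2.1  4.9] [0.31 0.83 0.1 ] 0.0141 80.6
1.3 [-4.6  3.3  4.7] [0.58 0.73 0.06] 0.0139 81.0
```

```bash
python3 - <<'E'
import h
from h import *
turn(-1,1.3,1.8,10)
turn(-1,1.8,1.75,1)
arm.gripper_to(.045,30); print(cf())
arm.movel(*knobpose(-1,1.75,.24),vel=.15)
arm.move_ptp(*td((-.15,.0,.3),0))
arm.move_j([1.0,.3,1.63,0,1.189,0])
o=snap('kr2'); s,t=o['scene'],o['top']; print(get_state()['t'],cf())
for n in('scene','top'): print(n,'L',brass(o[n],n,1),'R',brass(o[n],n,-1))
cv2.imwrite('pics/kr2.png',np.hstack([cv2.resize(s[130:310,150:350,::-1],(440,396),interpolation=2),cv2.resize(t[145:245,180:280,::-1],(360,396))]))
cv2.imwrite('pics/kr3.png',np.hstack([cv2.resize(s[220:310,150:240,::-1],(400,400),interpolation=2),cv2.resize(t[150:210,290:350,::-1],(400,400),interpolation=2)]))
C=car()
a=rect('top',t,.096,(-.13-.0022,.07-.0022),(-.32+.0012,.32+.0012),.001); b=rect('scene',s,.096,(-.13+.0022,.07+.0022),(-.32-.0012,.32-.0012),.001)
cv2.imwrite('pics/kr4.png',cv2.resize(np.vstack([a,b])[:,:,::-1],None,fx=1.25,fy=1.25))
E
```

```text
1.35 [-4.4  4.3  4.3] [0.48 0.62 0.07] 0.0141 81.2
1.4 [-3.6  4.1  5.4] [0.64 0.61 0.08] 0.0137 81.5
1.45 [-3.8  4.5  5.1] [0.67 0.59 0.08] 0.0134 81.7
1.5 [-3.9  4.9  4.8] [0.7  0.65 0.06] 0.014 82.0
1.55 [-3.3  5.8  5.4] [0.72 0.64 0.21] 0.0142 82.2
1.6 [-3.4  5.   4.8] [0.82 0.63 0.52] 0.0136 82.5
1.65 [-4.1  5.2  6.4] [0.78 0.6  0.14] 0.0136 82.7
1.7 [-4.   6.   4.4] [0.79 0.61 0.03] 0.0139 83.0
1.75 [-3.4  5.8  6. ] [0.88 0.62 0.02] 0.0139 83.2
1.8 [-3.6  6.5  6.2] [0.9  0.61 0.09] 0.014 83.5
1.75 [-3.5  5.8  6.1] [ 0.86  0.7  -0.08] 0.0138 83.7
(array([-0.3, -0.2,  0. ]), array([ 0.08,  0.  , -0.04]), 0.0451)
89.0 (array([-0.1,  1. ,  0.7]), array([-0.01,  0.03,  0.  ]), 0.045)
scene L [(np.int64(6), array([-111.7,  228.4]), array([-114.2, -108.8]), 81094), (np.int64(12), array([-86.7, 228.3]), array([-91.5, -62.2]), 107415)] R [(np.int64(11), array([-112.8, -223.1]), array([-115.6, -109.5]), 173141), (np.int64(14), array([ -89.4, -224.4]), array([-93.7, -68.6]), 153951)]
top L [(np.int64(9), array([-109.9,  226.9]), array([-112.8, -105. ]), 74080), (np.int64(9), array([-84.3, 227.3]), array([-91. , -80.4]), 88912)] R [(np.int64(10), array([-110.4, -224.3]), array([-114.1, -106.1]), 112901), (np.int64(10), array([ -84.8, -224.9]), array([-89.9, -78.5]), 122983)]
```

View pics/kr3.png

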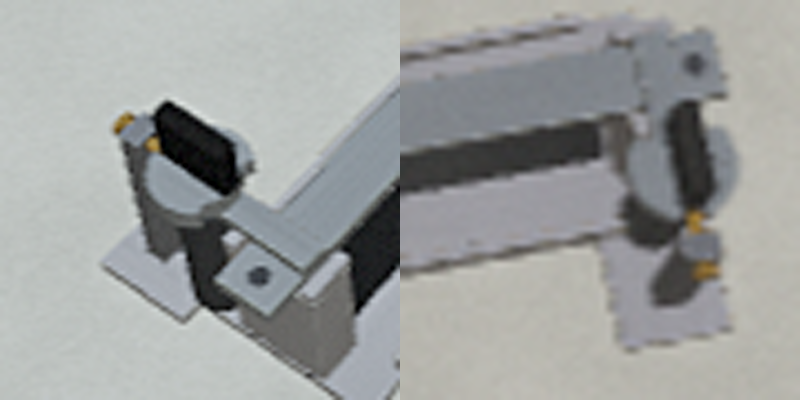

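View pics/kr2.png

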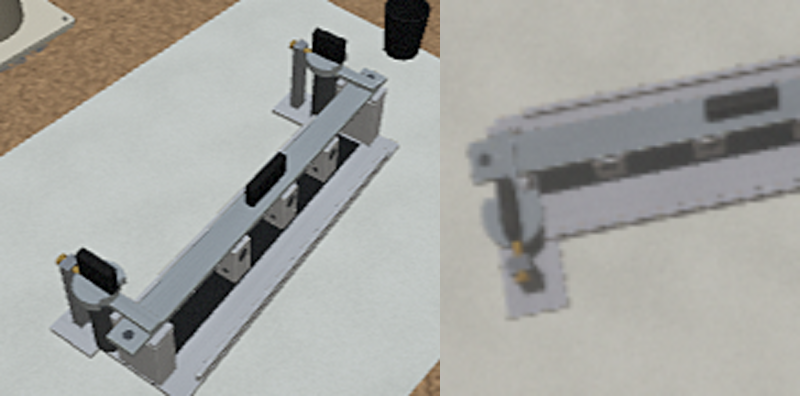

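View pics/kr4.png

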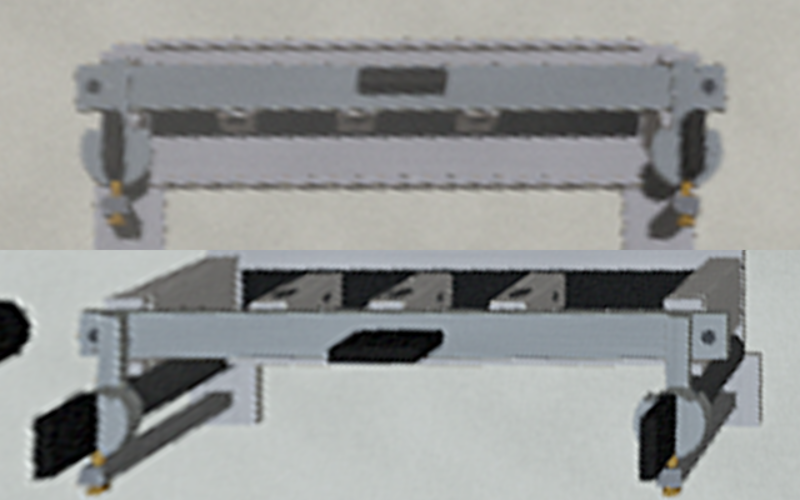

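Both tongues cross the bar ends and both followers moved the same way: the right head's outer end shifted 6.0–6.1 mm inward. The bar is unmoved between the ears, and the pedestals stand under it on the strip. The arm is clear, so I'm handing in.

```bash
python3 - <<'E'
from h import *
print(get_state()['position'],cf()); workorder.close_job()
E
```

```text
[0.31483621 0.5104904  0.31182921] (array([-0.1,  1. ,  0.7]), array([-0.01,  0.03,  0.  ]), 0.045)
the job is handed in; nothing more can be done
```

The carrier is ready for the washer, and I handed the job in at about 89 s of the 208 s allowed.

- **Pedestals:** Two were tipped. I stood both upright, nut end up, on the dark strip. I also slid the one already standing about 4 mm, because its foot overhung the strip edge slightly. In the last pictures all three stand in line on the strip.
- **Bar:** After I first laid it, it was knocked about 48 mm along the lane, so I re-gripped and re-laid it. It now lies between the ears of both supports. Contact on lowering came at about seat height.
- **Knobs:** Both tongues lie across the bar's ends. The pin heads moved about 6 to 7.6 mm inward in both views, which fits followers dropped into their notches. Turning resistance rose briefly near 1.5 rad on the left and 1.6 rad on the right, then fell away.
- **Clearance:** The arm ended clear with almost no force on the tool, and it never went near the cup, tin or oil bottle.

**Disagreement:** The two cameras differ by about 4.5 mm across the lane and 2.5 mm along it, so I worked from their average. On the bar's centring, the top view gives −0.5 mm and the scene view about −2 mm, so it is centred to about 2 mm.

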